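# Tip returned bottles through the sprung flap of the returns hopper

### The job

Two returned squeeze bottles lie in the steel carrying tray. Carry the tray by its upright grip to the returns hopper, push the sprung flap in with the tray's front edge and, with the tray holding the flap open, tip both bottles through into the hopper, without the robot itself touching the bottles or the flap. Then draw the tray out so that the flap shuts, and set the empty tray down upright on the worktop, leaving the brown glass vial that stands on the worktop beside the work where it is.

Things in the scene. Friction and masses are not known exactly. Their poses are not given: they have to be found in the camera images.
- tray: Steel tray, 125 long (x) x 124 wide (y) mm, 0.3 kg; origin: centre of underside, +x to the open front, +z up. Floor 3 mm, 2 mm rib under the front bottle; side walls 38 and rear wall 40 mm high; front lip 3 mm above the floor. Level, the bottles stay; 30 to 40 degrees nose-down they roll out. Behind the rear wall an upright black grip plate 14 mm thick (y), x = -62 to -108, z = 14 to 86 mm.
- tray_grip (a point): Centre of the free part of the tray's black grip plate, at (-88, 0, 62) mm in the tray frame; axes as the tray's. Take it from above with the fingers closing along the tray's y (14 mm).
- tray_lip (a point): Middle of the tray's front edge, at (62.5, 0, 3) mm in the tray frame; axes as the tray's.
- bottle_0_mid (a point): Centre of one clear squeeze bottle (51 mm diameter, 106 mm long, about 0.1 kg), lying across the tray at its rear; z axis along the bottle.
- bottle_1_mid (a point): Centre of the second, identical bottle, lying across the tray in front of the first; z axis along the bottle.
- hopper: Fixed grey hopper, 210 deep (x) x 190 wide (y) x 243 high mm; origin: centre of underside, +x from front to back, +z up. Front wall at x = -105, 134 mm high; above it a throat in a face sloping 30 degrees back from vertical, up to x = -46, z = 237 mm, shut by the flap. Walls 6 mm; throat 178 mm wide; hollow, floor 6 mm up.
- hopper_throat (a point): Middle of the throat's lower edge, on the flap's hinge axis, (-102, 0, 140) mm in the hopper frame; axes as the hopper's. Hinge rod radius 5 mm. A level tray whose underside passes 12 mm above this point along +x wedges the flap open; it can then be tipped nose-down about this point.
- flap (a joint): Sprung metal flap, 170 wide x 112 long x 4 mm, hinged along its lower edge: 0 = shut (sloping up 60 degrees, away from the robot), grows as its upper edge swings inwards and down, 1.05 = level, stop at 2.0 rad. A spring shuts it (0.07 Nm shut, 0.17 Nm wide open): 1 to 3 N push.
- brown_vial: Bystander: brown glass vial standing on the worktop right of the work, 25 mm diameter, 58 mm high; origin at the centre of its underside.

How it is judged:
By the outcome, as a careful person would: the job done as asked, in the order asked, and still so for the second after the job is handed in, with the robot touching nothing.
It also fails if it takes over 64 s, if anything falls off the work surface, if the arm or the gripper's body presses on something with over 40 N, if the wrist force passes 120 N, or if a joint passes its speed limit or range.

### The arm

A 6-joint arm with a two-finger parallel gripper is mounted at the origin on a cart in front of the work surface, level with it; the furniture and walls round the work are solid. World frame = base frame: x ahead of the robot, y to its left, z up, the work surface at z = 0. Lengths are in m, angles in degrees, forces in N, time in s.
With the tool pointing down it reaches from about 0.375 to 0.9 m from the base axis. Payload 3.1 kg.
Tool frame: the origin (TCP) lies on the centre line of the jaws, within the pads' length; the fingertips stand 8 mm ahead of it and the grasp point (between the pads) lies 11 mm behind it; y points along the fingers, x is the direction in which the jaws open and shut, and the axes are right-handed (so a half turn about y gives the same grasp; the last joint's range is limited). The gripper opens to 87 mm and grips with 3 to 60 N. Pads are 19 mm wide; open, the fingers measure 117 mm over their backs; the gripper's body (75 mm by 190 mm) begins 51 mm behind the grasp point.
Start: joints at [56.981, 30.224, 82.088, -0, 67.689, -10.227], TCP at [0.242, 0.576, 0.231] pointing down, gripper open.
Joint ranges: [-176.69, 176.69], [-43.24, 126.21], [12.49, 139.97], [-82, 262], [0, 151.66], [-163.58, 163.58]. Speed limits (degrees/s): [159.86, 159.86, 180, 180, 180, 180].

### API

Orientations are given as a 3x3 rotation matrix whose columns are the frame's x, y, z axes.
In Python, from rig import read_state, imaging, job, spotter gives the robot as it stands.
- The arm moves only by the tool apply_moves, never from a script. Its argument "steps" is a list of rows, each an object of numbers: "x", "y", "z": the shift along the world's x, y, z in mm; "spin": the turn about the world's z in rad. In form: [{"x": .., "y": .., "z": .., "spin": ..}, ...]. A call has 1 to 12 rows; each row shifts and turns the pose as measured when the row begins; what a row does not reach is not made up. A row lasts 1/10 s, in which the tool goes at most 50 mm and 8.59 degrees, less where a joint would pass 70% of its speed; a pose out of reach is approached as far as the arm can. A call is refused whole if a number of a shift passes 50 or a number of a turn 0.15, either way. A call with a gripper value outside its range is refused whole. "grip" is the finger opening in mm, from 0 to 87, set as the call begins (left out, the last holds). The fingers move at their own pace and stop on an object; the grip force is fixed at half the most. Time passes only in rows, so rows that do not move let the fingers close. It gives the time, the measured TCP pose, the force and the opening at its end, in the units of the state.
- read_state(): the state, without advancing time (a new reading comes with each control period).
- imaging.capture(name): name is "side" or "top" or "wrist"; returns the picture (480x640x3 uint8, red, green, blue); there is no depth.
- imaging.camera_params(name): a dict with "fov_y" (degrees; the focal length in pixels is half the picture's height over the tangent of half this angle, whatever the lens; pixels are square), "cx", "cy" (the principal point, pixels), "dist" ([k1, k2, p1, p2, k3] as OpenCV has them; the pictures are not rectified), "R" (3x3) and "t" (3): a world point X has camera coordinates R X + t. Camera axes: x right, y down, z forward; pixel columns grow to the right and rows downward; lengths in m; the calibration is good to about 2 mm. A picture is of the moment at which its call begins: read the wrist's pose just before it. camera_params takes no time and is no camera call; for the wrist camera it gives the pose at the moment of the call.
- job.hand_in(): hands the job in, once; it reports no verdict.
Trained networks look in the newest picture that a camera, given by its name, has taken for a name from the list of things; names that differ only in an ending like _2 or _b are one class to them, and where a whole thing is asked for, a point or a joint stands for the part that bears it (a point fixed in the world has none). Each returns a list of dicts, best first, with "score" (0 to 1); they miss things now and then, are a little off and sometimes report something else, mostly with a low value. They report only what shows in the picture. A call takes as long as a camera call.
- spotter.cut_out(name, camera): "mask" (480x640 bool, what is visible of it) and "rect" ([left, top, width, height] in pixels, round what is visible of it).
The state is a dict: "time_s": time; "joint_positions": joint angles; "qvel": joint speeds; "tau": joint torques, N m; "position": TCP position; "tcp_rot": TCP orientation; "force": force on the tool from outside, world axes, zero at the start; "moment": the same for the moment, N m; "opening": opening from 0.0 (shut) to 1.0 (fully open).
Only numpy, scipy, OpenCV 4.12 (cv2) and the standard library are available. Lean on these libraries where they do the work, as an engineer would, in place of code of your own. Each camera call takes 0.05 s, during which the arm holds its last target.

## Working session

There is one attempt and no reset: what is moved stays moved. The work goes in short steps, Python scripts to look and compute and a tool call to move; the robot and the scene stay as the last step left them, time stands still between calls to the robot, and variables do not carry over. Pictures are saved under pics/ and viewed, and the job is handed in when it is done.

Besides the shell and the picture viewer there is one more tool, called as name(argument=value, ...), one argument or row to a line, values as JSON. apply_moves: Moves the arm, as the interface text tells. Its arguments: {"type":"object","properties":{"steps":{"type":"array"},"grip":{"type":"number"}},"required":["steps"]}

```bash
ls; mkdir -p pics; cat > h.py <<'E'
from rig import read_state, imaging, job, spotter
import numpy as np, cv2
def snap(n,f):
    im=imaging.capture(n); cv2.imwrite('pics/'+f,im[:,:,::-1]); return im
def K(p):
    f=240/np.tan(np.radians(p['fov_y']/2)); return np.array([[f,0,p['cx']],[0,f,p['cy']],[0,0,1]])
def proj(p,X):
    R=np.array(p['R']); r,_=cv2.Rodrigues(R)
    return cv2.projectPoints(np.array(X,float).reshape(-1,1,3),r,np.array(p['t'],float),K(p),np.array(p['dist'],float))[0].reshape(-1,2)
def ray(p,uv):
    R=np.array(p['R']);t=np.array(p['t'])
    n=cv2.undistortPoints(np.array(uv,float).reshape(-1,1,2),K(p),np.array(p['dist'],float)).reshape(-1,2)
    d=np.c_[n,np.ones(len(n))]@R; return -R.T@t,d
def onz(p,uv,z):
    o,d=ray(p,uv); return o+d*((z-o[2])/d[:,2])[:,None]
E
python3 - <<'E'
from h import *
s=read_state();print(s)
for n in('side','top','wrist'):
    snap(n,n+'0.png');p=imaging.camera_params(n);print(n,{k:np.round(v,3).tolist() for k,v in p.items()})
E
```

```text
pics
{'time_s': 0.0, 'joint_positions': array([ 5.69817644e+01,  3.02792312e+01,  8.21539960e+01, -2.61330836e-03,
        6.76873577e+01, -1.02267133e+01]), 'qvel': array([ 0.05976492, -0.02504552, -0.13616965, -0.10216927, -0.03002611,
        0.00387947]), 'tau': array([-5.02860930e-04, -4.40052259e+01, -1.76594013e+01,  6.34587323e-02,
        5.82776265e-02, -1.86695625e-04]), 'position': array([0.24171061, 0.57562433, 0.22958202]), 'tcp_rot': array([[ 3.87362020e-01, -1.11142881e-03, -9.21927020e-01],
       [ 9.21925347e-01, -1.78769516e-03,  3.87363472e-01],
       [-2.07865139e-03, -9.99997784e-01,  3.32169186e-04]]), 'force': array([-0.26092304, -0.04105872,  0.22014786]), 'moment': array([-0.06180783, -0.0399539 ,  0.02288782]), 'opening': 0.9962270625052719}
side {'fov_y': 52.989, 'cx': 319.071, 'cy': 233.703, 'dist': [0.001, 0.0, 0.0, 0.0, 0.0], 'R': [[0.949, -0.314, 0.001], [-0.197, -0.597, -0.778], [0.245, 0.738, -0.628]], 't': [-0.549, 0.103, 1.078]}
top {'fov_y': 44.586, 'cx': 321.502, 'cy': 240.841, 'dist': [0.063, 0.0, 0.0, 0.0, 0.0], 'R': [[-0.014, -1.0, -0.012], [-0.99, 0.015, -0.141], [0.141, 0.01, -0.99]], 't': [-0.089, 0.555, 1.544]}
wrist {'fov_y': 68.028, 'cx': 318.328, 'cy': 233.981, 'dist': [0.001, 0.0, 0.0, 0.0, 0.0], 'R': [[0.388, 0.922, -0.001], [0.887, -0.373, 0.273], [0.251, -0.106, -0.962]], 't': [-0.625, -0.032, 0.389]}
```

View pics/side0.png

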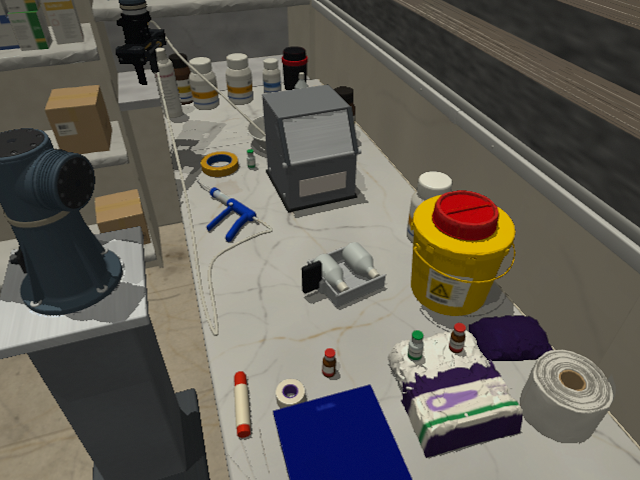

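View pics/top0.png

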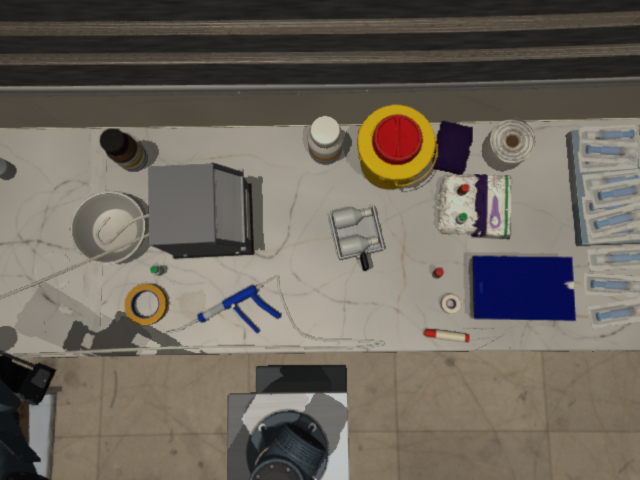

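View pics/wrist0.png

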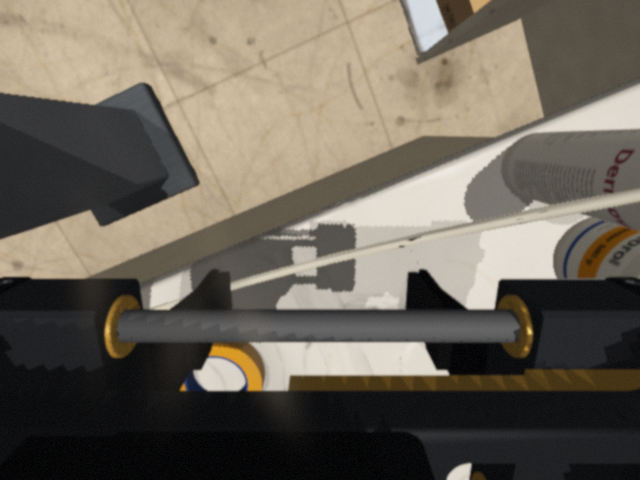

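```bash
python3 - <<'E'
from h import *
for n in('top','side'):
    im=snap(n,n+'1.png')
    for nm in('tray','hopper','brown_vial','flap','bottle_0_mid','tray_grip'):
        r=spotter.cut_out(nm,n)
        for q in r[:3]: print(n,nm,round(q['score'],2),q['rect'], q['mask'].sum())
        if r: np.save(f'm_{n}_{nm}.npy',r[0]['mask'])
im=cv2.imread('pics/top1.png')
cv2.imwrite('pics/ttray.png',cv2.resize(im[190:285,310:410],None,fx=6,fy=6,interpolation=cv2.INTER_CUBIC))
cv2.imwrite('pics/thop.png',cv2.resize(im[150:280,130:280],None,fx=4.5,fy=4.5,interpolation=cv2.INTER_CUBIC))
im=cv2.imread('pics/side1.png')
cv2.imwrite('pics/stray.png',cv2.resize(im[230:320,290:400],None,fx=6,fy=6,interpolation=cv2.INTER_CUBIC))
cv2.imwrite('pics/shop.png',cv2.resize(im[75:220,245:375],None,fx=4.1,fy=4.1,interpolation=cv2.INTER_CUBIC))
E
```

```text
top tray 0.56 [326.3, 204.7, 56.8, 66.1] 1237
top hopper 0.79 [148.5, 158.5, 108.4, 97.9] 9141
top brown_vial 0.52 [433.3, 267.5, 9.0, 11.2] 83
top flap 0.95 [214.5, 170.1, 29.4, 74.5] 1995
top bottle_0_mid 0.79 [338.0, 231.3, 38.5, 25.7] 507
top tray_grip 0.59 [326.5, 204.2, 58.2, 63.5] 1254
top tray_grip 0.25 [330.0, 206.0, 42.0, 22.4] 498
side tray 0.7 [304.7, 245.7, 81.7, 61.0] 2068
side hopper 0.68 [263.0, 85.9, 98.8, 127.4] 10096
side brown_vial 0.66 [320.8, 349.4, 15.8, 29.6] 353
side flap 0.68 [279.3, 108.1, 77.6, 57.8] 3082
side bottle_0_mid 0.83 [312.4, 255.0, 36.9, 36.9] 637
side tray_grip 0.81 [303.5, 247.6, 79.7, 61.4] 2045
```

View pics/ttray.png

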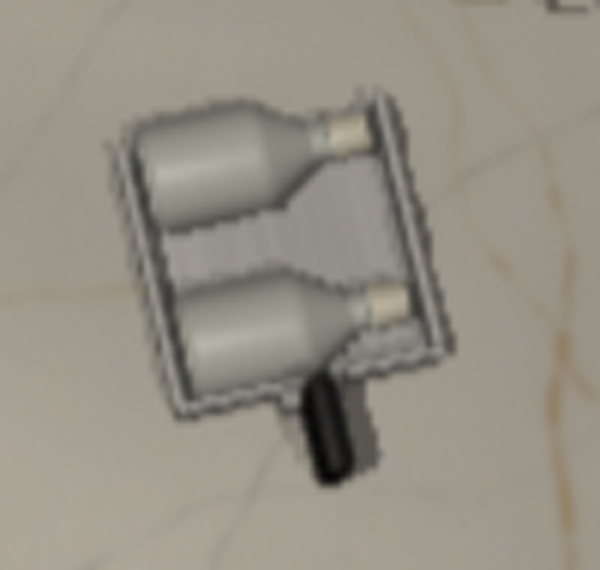

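View pics/thop.png

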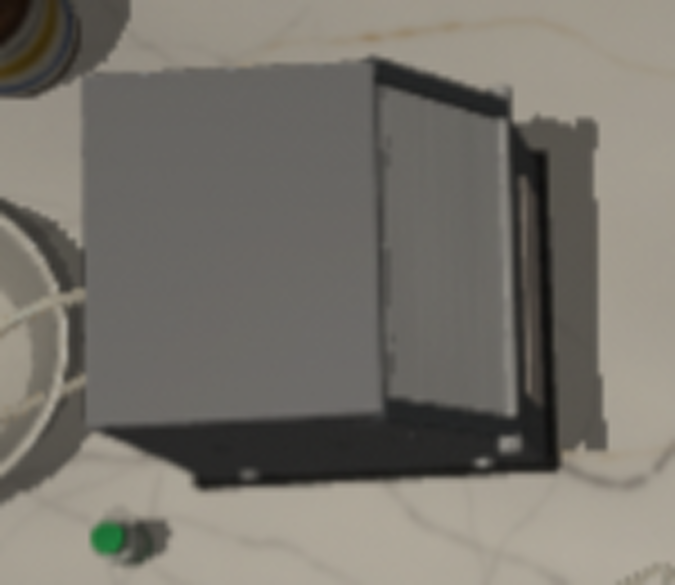

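View pics/stray.png

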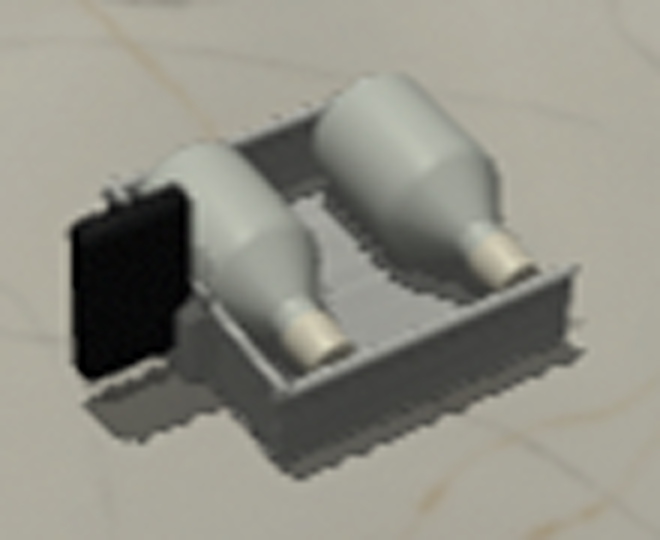

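View pics/shop.png

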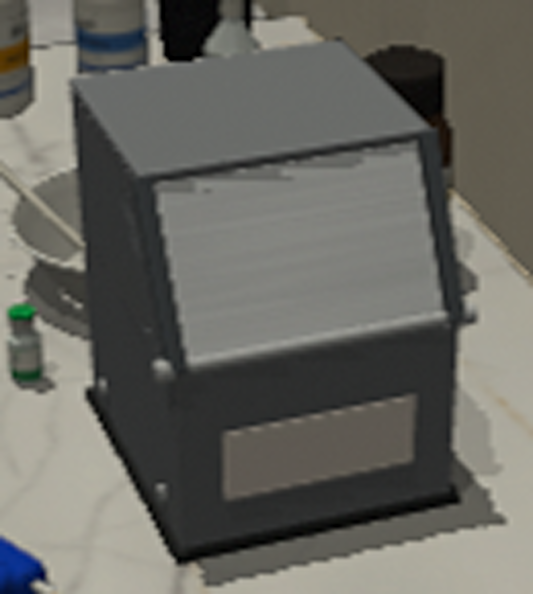

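```bash
cat > fit.py <<'E'
from h import *
from scipy.optimize import least_squares
ps={n:imaging.camera_params(n) for n in('top','side')}
def fit(obs,x0,perturb=True):
    def T(v,P):
        c,s=np.cos(v[2]),np.sin(v[2]); P=np.array(P)/1000
        return np.c_[v[0]+c*P[:,0]-s*P[:,1],v[1]+s*P[:,0]+c*P[:,1],P[:,2]]
    def res(v): return np.concatenate([(proj(ps[n],T(v,P))-np.array(uv)).ravel() for n,P,uv in obs])
    r=least_squares(res,x0,loss='soft_l1'); return r.x,res(r.x).reshape(-1,2)
E
python3 - <<'E'
from fit import *
t=lambda a,s,o:(np.array(a)/s+np.array(o))
P=[(-62.5,62,40),(-62.5,-62,40),(62.5,-62,38),(62.5,62,38),(-108,0,86)]
uv=t([(180,412),(448,352),(380,92),(118,145),(335,482)],6,(310,190))
P2=[(-62.5,-62,40),(62.5,-62,38),(-62.5,-62,0),(62.5,-62,0),(-108,0,86)]
uv2=t([(280,395),(575,268),(300,475),(578,350),(75,230)],6,(290,230))
for o in([('top',P,uv)],[('side',P2,uv2)],[('top',P,uv),('side',P2,uv2)]):
    v,r=fit(o,[.55,-.2,.2]);print('tray',v.round(4),np.degrees(v[2]).round(2));print(r.round(1).tolist())
c,s=np.cos(v[2]),np.sin(v[2]);print('grip',v[0]-.088*c,v[1]-.088*s)
P=[(-46,-95,243),(-46,95,243),(105,-95,243),(105,95,243),(-102,-85,140),(-102,85,140)]
uv=t([(375,60),(385,412),(83,75),(88,430),(507,118),(515,415)],4.5,(130,150))
P2=[(-46,95,243),(-46,-95,243),(105,95,243),(105,-95,243),(-102,85,140),(-102,-85,140)]
uv2=t([(150,180),(437,130),(72,85),(340,42),(185,365),(445,315)],4.1,(245,75))
for o in([('top',P,uv)],[('side',P2,uv2)],[('top',P,uv),('side',P2,uv2)]):
    v,r=fit(o,[.55,.4,1.57]);print('hop',v.round(4),np.degrees(v[2]).round(2));print(r.round(1).tolist())
c,s=np.cos(v[2]),np.sin(v[2]);print('throat',v[0]-.102*c,v[1]-.102*s)
for n in('top','side'):
    m=np.load(f'm_{n}_brown_vial.npy');y,x=np.nonzero(m);print('vial',onz(ps[n],[(x.mean(),y.mean())],.03))
E
```

```text
tray [ 0.5767 -0.1924  0.1965] 11.26
[[-0.7, 0.3], [-0.4, 0.7], [0.6, -0.4], [-0.2, 0.3], [0.8, -1.3]]
tray [ 0.5785 -0.1935  0.2004] 11.48
[[0.6, -0.2], [1.0, 0.6], [-3.2, -0.2], [-1.0, -0.5], [0.4, 0.4]]
tray [ 0.5777 -0.1929  0.2023] 11.59
[[-0.4, 0.1], [-0.1, 0.2], [0.7, -0.8], [-0.1, 0.1], [1.2, -1.7], [0.2, -0.3], [0.6, 0.5], [-3.6, -0.3], [-1.4, -0.7], [-0.0, 0.4]]
grip 0.4914775182474567 -0.2105936058484995
hop [0.6193 0.2018 1.6121] 92.37
[[-0.9, -0.1], [-0.6, 0.1], [0.6, -0.1], [0.8, -0.3], [-0.3, 0.5], [0.4, -0.0]]
hop [0.6191 0.2014 1.6204] 92.84
[[-2.5, -0.7], [-0.7, -0.5], [-0.6, -1.1], [0.6, -0.6], [1.8, 1.5], [1.0, 1.3]]
hop [0.6192 0.2018 1.6137] 92.46
[[-0.9, -0.1], [-0.6, 0.1], [0.6, 0.0], [0.9, -0.2], [-0.4, 0.5], [0.4, -0.1], [-2.6, -0.9], [-0.7, -0.4], [-0.4, -1.3], [0.9, -0.6], [1.5, 1.3], [0.8, 1.4]]
throat 0.6236153077863201 0.09992861880499415
vial [[ 0.46425736 -0.40475287  0.03      ]]
vial [[ 0.46190108 -0.40974313  0.03      ]]
```

apply_moves(
  steps=[
    {"x":15,"y":-20,"z":40,"spin":-0.15},
    {"x":15,"y":-46,"z":0,"spin":-0.15},
    {"x":15,"y":-46,"z":0,"spin":-0.15},
    {"x":15,"y":-46,"z":0,"spin":-0.15},
    {"x":15,"y":-46,"z":0,"spin":-0.15},
    {"x":15,"y":-46,"z":0,"spin":-0.15},
    {"x":15,"y":-46,"z":0,"spin":-0.15},
    {"x":15,"y":-46,"z":0,"spin":-0.15},
    {"x":15,"y":-46,"z":0,"spin":-0.15},
    {"x":15,"y":-46,"z":0,"spin":-0.15},
  ],
  grip=50,
)

```text
time_s: 1.85
position: [0.3948, 0.134, 0.2732]
tcp_rot: [[0.945, 0.013, 0.326], [-0.326, 0.0, 0.945], [0.012, -1.0, 0.004]]
force: [1.8, 0.2, 0.2]
opening: 0.577
```

apply_moves(
  steps=[
    {"x":11,"y":-46,"z":0,"spin":-0.15},
    {"x":11,"y":-46,"z":0,"spin":-0.15},
    {"x":11,"y":-46,"z":0,"spin":-0.15},
    {"x":11,"y":-46,"z":0,"spin":-0.15},
    {"x":11,"y":-46,"z":0,"spin":-0.15},
    {"x":11,"y":-46,"z":0,"spin":-0.15},
    {"x":11,"y":-40,"z":0,"spin":-0.14},
    {"x":11,"y":-20,"z":0},
    {"x":5,"y":-5,"z":0},
    {"x":0,"y":0,"z":0},
  ],
)

```text
invalid input at $.steps[7]: expected keys x, y, z, spin
```

```bash
python3 - <<'E'
from h import *
s=read_state();print(s['joint_positions'].round(1),s['position'],np.degrees(np.arctan2(s['tcp_rot'][1,0],s['tcp_rot'][0,0])),s['force'])
p=imaging.camera_params('wrist');im=snap('wrist','w2.png')
P=np.array([(0.4915-.02*np.cos(.2)*k,-.2105-.02*np.sin(.2)*k,.086) for k in(-1,0,1)]);print(proj(p,P))
E
```

```text
[  3.3  10.1 107.4  -0.   61.7  22.4] [0.39479513 0.13400994 0.27318038] -19.00488751116325 [1.79803417 0.15744993 0.24455195]
[[500.50202823 445.4198614 ]
 [485.16949605 452.32619933]
 [470.01517851 459.15293857]]
```

View pics/w2.png

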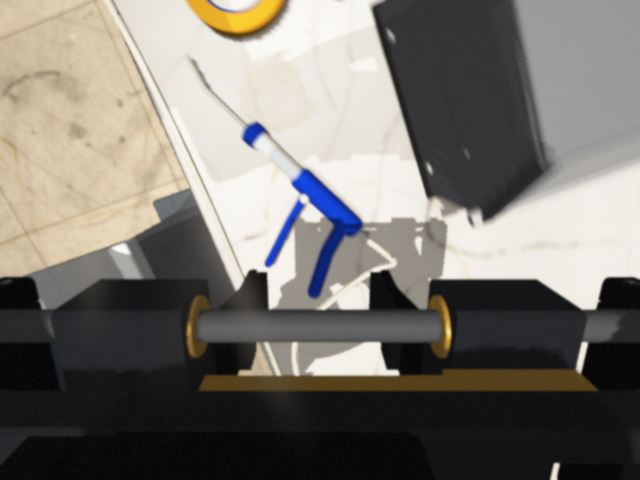

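apply_moves(
  steps=[
    {"x":11,"y":-46,"z":0,"spin":-0.15},
    {"x":11,"y":-46,"z":0,"spin":-0.15},
    {"x":11,"y":-46,"z":0,"spin":-0.15},
    {"x":11,"y":-46,"z":0,"spin":-0.15},
    {"x":11,"y":-46,"z":0,"spin":-0.15},
    {"x":11,"y":-46,"z":0,"spin":-0.15},
    {"x":11,"y":-40,"z":0,"spin":-0.14},
    {"x":11,"y":-20,"z":0,"spin":0},
    {"x":5,"y":-5,"z":0,"spin":0},
    {"x":0,"y":0,"z":0,"spin":0},
  ],
)

```text
time_s: 2.9
position: [0.4933, -0.2243, 0.2755]
tcp_rot: [[0.183, 0.012, 0.983], [-0.983, -0.021, 0.184], [0.023, -1.0, 0.008]]
force: [-0.1, 0.1, 0.4]
opening: 0.577
```

```bash
python3 - <<'E'
from h import *
s=read_state();print(s['joint_positions'].round(1),s['position'],np.degrees(np.arctan2(s['tcp_rot'][1,0],s['tcp_rot'][0,0])),s['force'])
p=imaging.camera_params('wrist');im=snap('wrist','w3.png')
P=np.array([(0.4915-.02*np.cos(.2)*k,-.2105-.02*np.sin(.2)*k,.086) for k in(-1,0,1)]);print(proj(p,P))
E
```

```text
[-35.9  20.3  91.7  -0.6  66.7  43.7] [ 0.49334104 -0.22425789  0.27550302] -79.4326848690115 [-0.12325872  0.1495419   0.36058498]
[[300.49796208 193.14143637]
 [301.0871133  213.34550001]
 [301.65865381 232.94747873]]
```

View pics/w3.png

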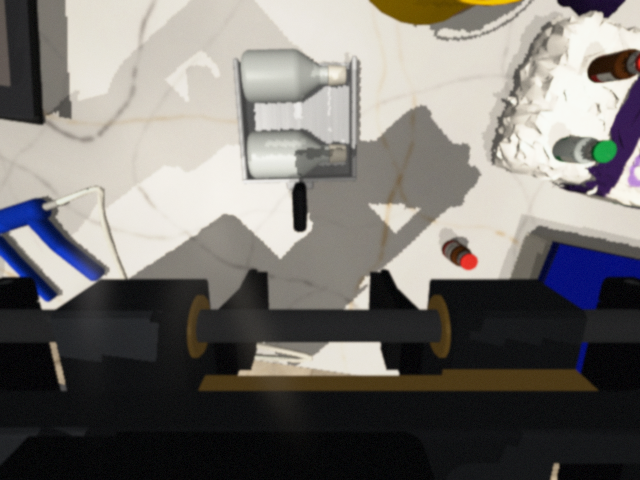

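apply_moves(
  steps=[
    {"x":-1,"y":14,"z":-40,"spin":0.015},
    {"x":0,"y":0,"z":-40,"spin":0},
    {"x":0,"y":0,"z":-40,"spin":0},
    {"x":0,"y":0,"z":-40,"spin":0},
    {"x":0,"y":0,"z":0,"spin":0},
  ],
)

```text
time_s: 3.45
position: [0.4906, -0.1998, 0.1152]
tcp_rot: [[0.21, 0.016, 0.978], [-0.977, -0.021, 0.21], [0.024, -1.0, 0.011]]
force: [-0.5, 0.4, 0.5]
opening: 0.575
```

```bash
python3 - <<'E'
from h import *
s=read_state();print(s['joint_positions'].round(1),s['position'],np.degrees(np.arctan2(s['tcp_rot'][1,0],s['tcp_rot'][0,0])),s['force'],s['tcp_rot'][:,1])
p=imaging.camera_params('wrist');im=snap('wrist','w4.png')
P=np.array([(0.4915-.02*np.cos(.2)*k,-.2105-.02*np.sin(.2)*k,.086) for k in(-1,0,1)]);print(proj(p,P))
E
```

```text
[-34.   32.4 102.7  -0.7  43.5  44.4] [ 0.49059835 -0.19983513  0.11515048] -77.87540618741201 [-0.45589614  0.44717294  0.46191334] [ 0.01577584 -0.02140167 -0.99964648]
[[339.16932397 242.79412054]
 [338.20389192 277.47722872]
 [337.28857063 310.36709723]]
```

View pics/w4.png

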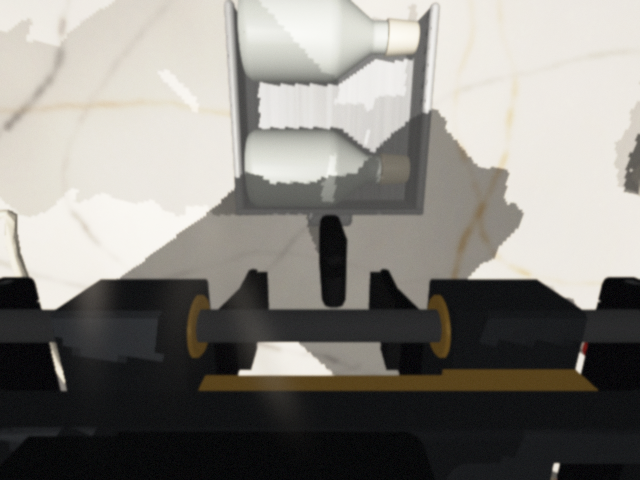

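apply_moves(
  steps=[
    {"x":2,"y":-8,"z":-30,"spin":-0.01},
    {"x":0,"y":0,"z":-28,"spin":0},
    {"x":0,"y":0,"z":-3,"spin":0},
    {"x":0,"y":0,"z":0,"spin":0},
  ],
)

```text
time_s: 3.9
position: [0.5003, -0.2091, 0.0651]
tcp_rot: [[0.205, 0.034, 0.978], [-0.978, -0.033, 0.206], [0.039, -0.999, 0.026]]
force: [0.2, -0.4, 0.9]
opening: 0.578
```

```bash
python3 - <<'E'
from h import *
s=read_state();print(s['joint_positions'].round(1),s['position'],np.degrees(np.arctan2(s['tcp_rot'][1,0],s['tcp_rot'][0,0])),s['force'],s['tcp_rot'][:,1])
im=snap('wrist','w5.png')
im=snap('side','s5.png');cv2.imwrite('pics/s5c.png',cv2.resize(im[160:330,230:420,::-1],None,fx=4,fy=3.5))
E
```

```text
[-34.2  37.8 103.3  -0.8  36.2  44.6] [ 0.50033133 -0.20914325  0.06507973] -78.18026759861853 [ 0.20010006 -0.35798153  0.89420829] [ 0.03360511 -0.03305802 -0.99888831]
```

View pics/w5.png

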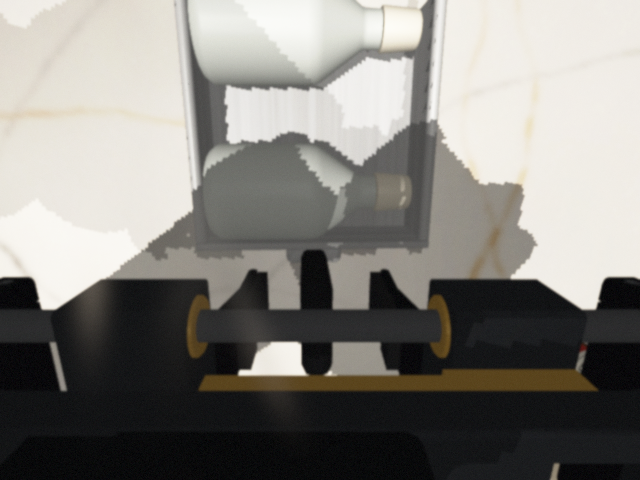

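View pics/s5c.png

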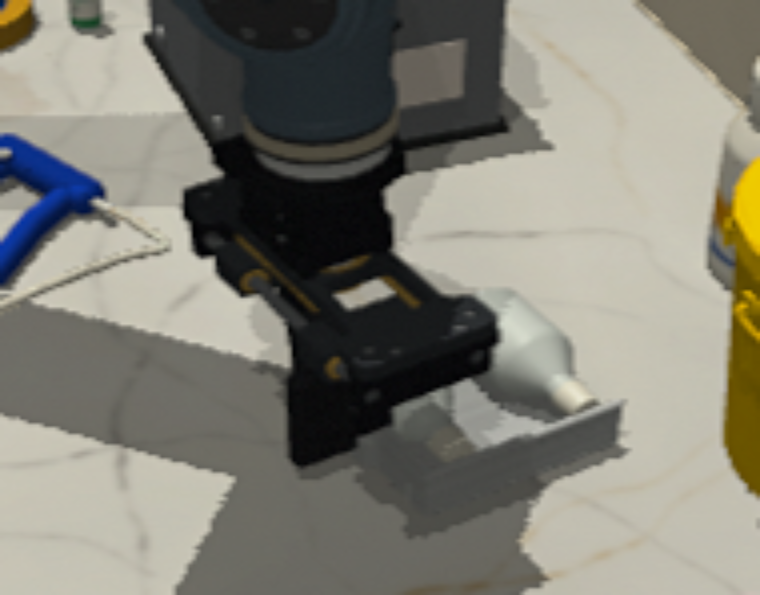

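apply_moves(
  steps=[
    {"x":0,"y":0,"z":-5,"spin":0},
    {"x":0,"y":0,"z":-5,"spin":0},
    {"x":0,"y":0,"z":-2,"spin":0},
  ],
)

```text
time_s: 4.3
position: [0.5026, -0.2104, 0.057]
tcp_rot: [[0.205, 0.041, 0.978], [-0.978, -0.038, 0.206], [0.046, -0.998, 0.032]]
force: [-0.2, -0.5, 0.5]
opening: 0.573
```

apply_moves(
  steps=[
    {"x":0,"y":0,"z":0,"spin":0},
  ],
)

```text
time_s: 4.4
position: [0.5025, -0.2104, 0.0569]
tcp_rot: [[0.205, 0.041, 0.978], [-0.978, -0.038, 0.206], [0.045, -0.998, 0.032]]
force: [-1.0, -0.2, 0.7]
opening: 0.573
```

```bash
cat > st.py <<'E'
from h import *
s=read_state();print(round(s['time_s'],2),'q',s['joint_positions'].round(1),'p',s['position'].round(4),'yaw',np.degrees(np.arctan2(s['tcp_rot'][1,0],s['tcp_rot'][0,0])).round(2),'F',s['force'].round(1),'M',s['moment'].round(2),'\n',s['tcp_rot'].round(3).tolist(),round(s['opening']*87,1))
E
python3 st.py
```

```text
4.4 q [-34.2  38.7 103.5  -0.8  34.7  44.6] p [ 0.5025 -0.2104  0.0569] yaw -78.17 F [-1.  -0.2  0.7] M [-0.    0.16  0.03] 
 [[0.205, 0.041, 0.978], [-0.978, -0.038, 0.206], [0.045, -0.998, 0.032]] 49.8
```

apply_moves(
  steps=[
    {"x":0,"y":0,"z":0,"spin":0},
    {"x":0,"y":0,"z":0,"spin":0},
    {"x":0,"y":0,"z":0,"spin":0},
    {"x":0,"y":0,"z":0,"spin":0},
    {"x":0,"y":0,"z":0,"spin":0},
    {"x":0,"y":0,"z":0,"spin":0},
  ],
  grip=0,
)

```text
time_s: 5.0
position: [0.5016, -0.2095, 0.0569]
tcp_rot: [[0.204, 0.038, 0.978], [-0.978, -0.035, 0.205], [0.042, -0.999, 0.03]]
force: [-0.9, 2.1, 7.5]
opening: 0.161
```

```bash
python3 st.py; python3 -c "
from h import *
im=snap('wrist','w6.png')"
```

```text
5.0 q [-34.2  38.7 103.5  -0.8  34.9  44.6] p [ 0.5016 -0.2095  0.0569] yaw -78.21 F [-0.9  2.1  7.5] M [1.06 0.21 0.18] 
 [[0.204, 0.038, 0.978], [-0.978, -0.035, 0.205], [0.042, -0.999, 0.03]] 14.0
```

View pics/w6.png

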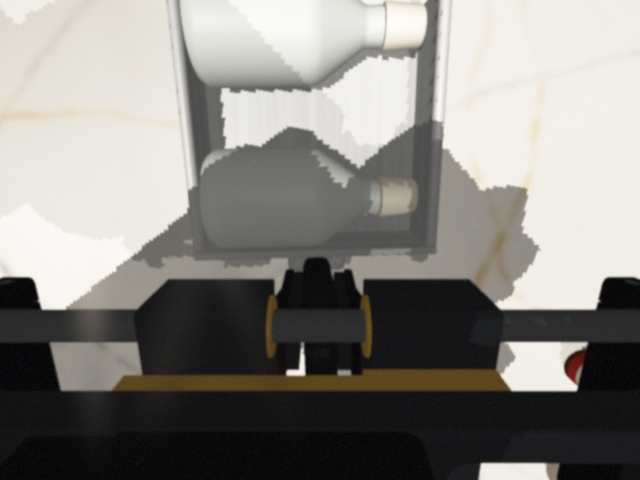

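apply_moves(
  steps=[
    {"x":0,"y":0,"z":8,"spin":0},
    {"x":0,"y":0,"z":8,"spin":0},
    {"x":0,"y":0,"z":8,"spin":0},
    {"x":0,"y":0,"z":8,"spin":0},
    {"x":0,"y":0,"z":8,"spin":0},
    {"x":0,"y":0,"z":8,"spin":0},
  ],
)

```text
time_s: 5.65
position: [0.4985, -0.2078, 0.1061]
tcp_rot: [[0.206, 0.031, 0.978], [-0.978, -0.032, 0.207], [0.037, -0.999, 0.024]]
force: [0.2, 0.2, -4.5]
opening: 0.161
```

```bash
python3 st.py; python3 -c "
from h import *
im=snap('wrist','w7.png')
im=snap('side','s7.png');cv2.imwrite('pics/s7c.png',cv2.resize(im[160:330,230:420,::-1],None,fx=4,fy=3.5))
"
```

```text
5.65 q [-34.2  33.6 102.3  -0.8  41.6  44.5] p [ 0.4985 -0.2078  0.1061] yaw -78.13 F [ 0.2  0.2 -4.5] M [-0.09  0.46  0.05] 
 [[0.206, 0.031, 0.978], [-0.978, -0.032, 0.207], [0.037, -0.999, 0.024]] 14.0
```

View pics/w7.png

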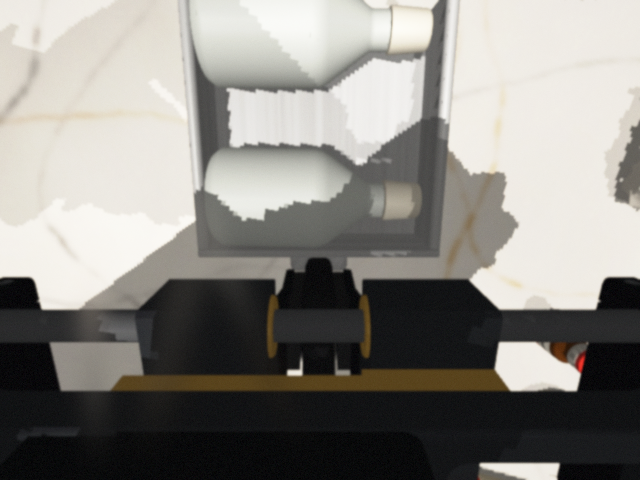

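View pics/s7c.png

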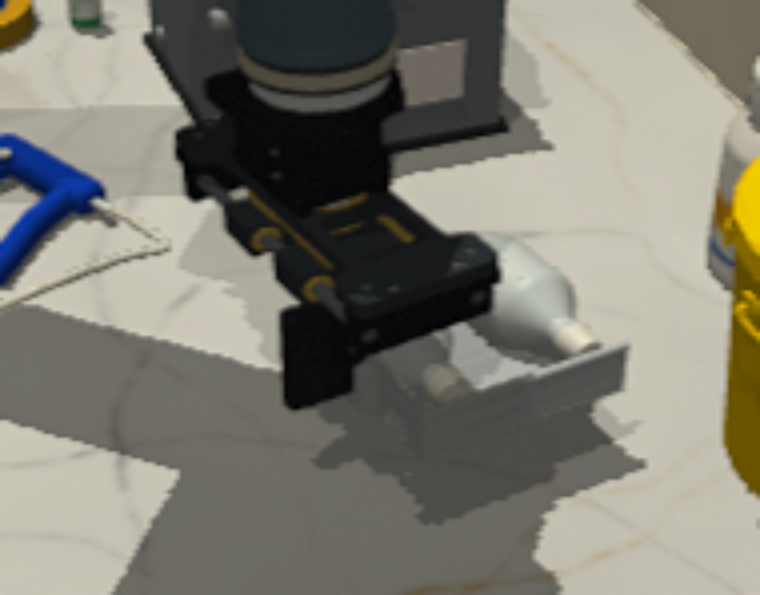

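apply_moves(
  steps=[
    {"x":0,"y":0,"z":12,"spin":0.02},
    {"x":0,"y":3,"z":15,"spin":0.04},
    {"x":0,"y":6,"z":15,"spin":0.06},
    {"x":0,"y":8,"z":15,"spin":0.08},
    {"x":0,"y":8,"z":15,"spin":0.08},
    {"x":0,"y":8,"z":15,"spin":0.08},
    {"x":0,"y":8,"z":15,"spin":0.08},
    {"x":3,"y":8,"z":15,"spin":0.08},
    {"x":6,"y":8,"z":8,"spin":0.08},
    {"x":10,"y":8,"z":0,"spin":0.08},
    {"x":12,"y":8,"z":0,"spin":0.08},
    {"x":12,"y":8,"z":0,"spin":0.08},
  ],
)

```text
time_s: 6.95
position: [0.5385, -0.124, 0.2426]
tcp_rot: [[0.886, 0.045, 0.461], [-0.461, -0.002, 0.887], [0.041, -0.999, 0.019]]
force: [-0.8, 0.6, -4.8]
opening: 0.162
```

```bash
python3 st.py
```

```text
6.95 q [-25.1  22.8  93.6   1.2  61.2   1.8] p [ 0.5385 -0.124   0.2426] yaw -27.49 F [-0.8  0.6 -4.8] M [-0.33  0.29  0.  ] 
 [[0.886, 0.045, 0.461], [-0.461, -0.002, 0.887], [0.041, -0.999, 0.019]] 14.1
```

apply_moves(
  steps=[
    {"x":13,"y":4,"z":0,"spin":0.08},
    {"x":13,"y":4,"z":0,"spin":0.08},
    {"x":13,"y":4,"z":0,"spin":0.08},
    {"x":13,"y":4,"z":0,"spin":0.08},
    {"x":12,"y":2,"z":0,"spin":0.07},
    {"x":10,"y":2,"z":0,"spin":0.04},
    {"x":5,"y":0,"z":0,"spin":0.02},
    {"x":0,"y":0,"z":0,"spin":0},
  ],
)

```text
time_s: 7.75
position: [0.6192, -0.1015, 0.2452]
tcp_rot: [[0.999, 0.042, -0.002], [0.001, 0.016, 1.0], [0.042, -0.999, 0.016]]
force: [-0.6, 0.1, -4.5]
opening: 0.16
```

```bash
python3 st.py;python3 -c "
from h import *
im=snap('wrist','w8.png')
im=snap('top','t8.png');cv2.imwrite('pics/t8c.png',cv2.resize(im[130:300,130:380,::-1],None,fx=3,fy=3))
im=snap('side','s8.png');cv2.imwrite('pics/s8c.png',cv2.resize(im[60:330,200:420,::-1],None,fx=2.2,fy=2.2))
"
```

```text
7.75 q [-20.3  28.6  82.5   1.8  66.9 -21.1] p [ 0.6192 -0.1015  0.2452] yaw 0.06 F [-0.6  0.1 -4.5] M [-0.38  0.09  0.03] 
 [[0.999, 0.042, -0.002], [0.001, 0.016, 1.0], [0.042, -0.999, 0.016]] 14.0
```

View pics/t8c.png

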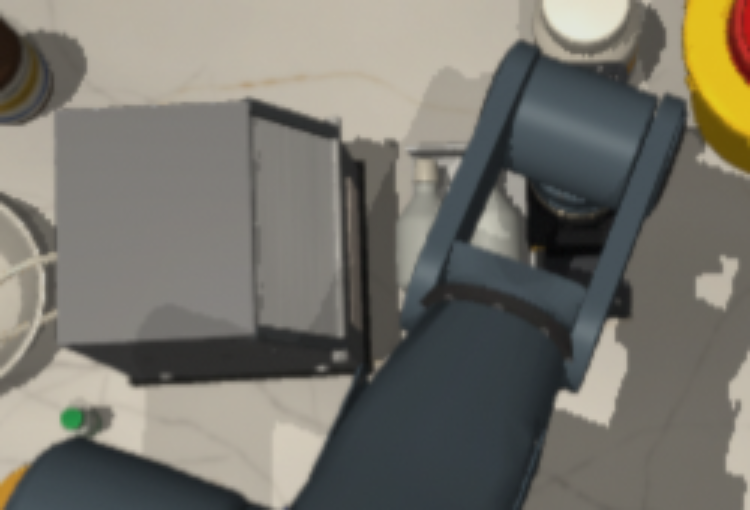

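View pics/s8c.png

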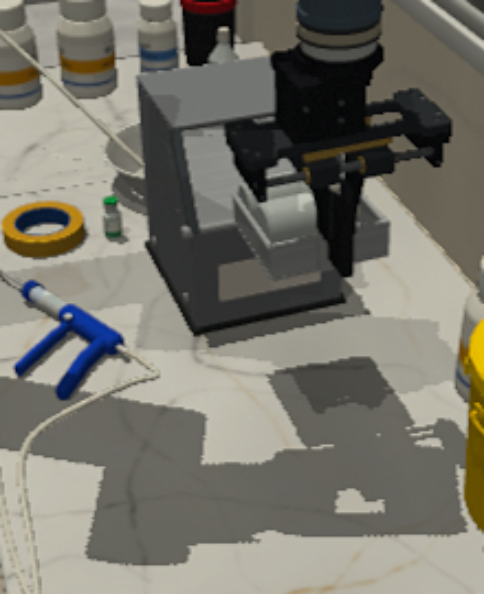

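View pics/w8.png

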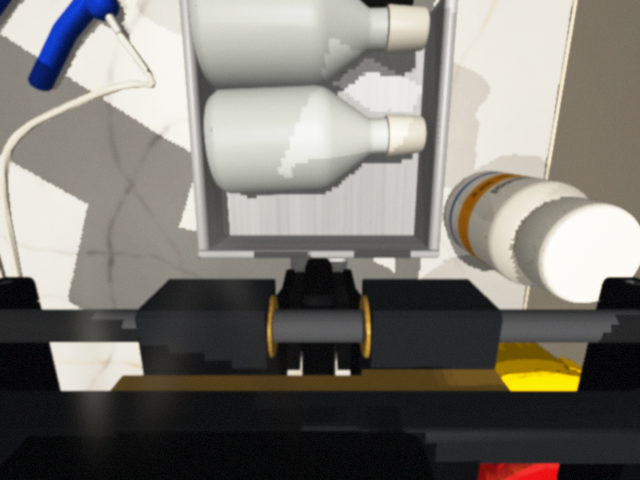

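```bash
python3 - <<'E'
from h import *
# now: tray in TCP frame; find by fitting wrist view of tray rear wall top corners + plate
s=read_state();p=imaging.camera_params('wrist')
R=s['tcp_rot'];o=s['position']
# tray frame at grasp: rotation relative to tool
Rg=np.array([[0.204,0.038,0.978],[-0.978,-0.035,0.205],[0.042,-0.999,0.03]])
a=np.radians(11.55);T=np.array([[np.cos(a),-np.sin(a),0],[np.sin(a),np.cos(a),0],[0,0,1]])
Rel=Rg.T@T
for gx in(-78,-83,-88):
    g=np.array([0.5016,-0.2095,0.0569]); c=g-T@np.array([gx,-1,57])/1e3
    rel=Rg.T@(c-g)
    C=o+R@rel; Rt=R@Rel
    P=np.array([(-62.5,62,40),(-62.5,-62,40),(-108,0,86),(-62,0,86),(62.5,62,38)])/1e3
    print(gx,proj(p,C+P@Rt.T).round(0).tolist(), C.round(4), Rt[:,0].round(3))
E
```

```text
-78 [[191.0, 259.0], [435.0, 256.0], [318.0, 396.0], [319.0, 293.0], [168.0, -26.0]] [ 0.6174 -0.0242  0.187 ] [ 0.005  1.    -0.014]
-83 [[190.0, 249.0], [436.0, 247.0], [318.0, 386.0], [319.0, 281.0], [167.0, -40.0]] [ 0.6175 -0.0192  0.1869] [ 0.005  1.    -0.014]
-88 [[189.0, 239.0], [437.0, 238.0], [319.0, 375.0], [319.0, 268.0], [166.0, -54.0]] [ 0.6175 -0.0142  0.1869] [ 0.005  1.    -0.014]
```

```bash
cat > tr.py <<'E'
from h import *
Rg=np.array([[0.204,0.038,0.978],[-0.978,-0.035,0.205],[0.042,-0.999,0.03]])
a=np.radians(11.55);T=np.array([[np.cos(a),-np.sin(a),0],[np.sin(a),np.cos(a),0],[0,0,1]])
u,_,v=np.linalg.svd(Rg.T@T);Rel=u@v
def traypose(s,gx=-81.,gz=57.,pitch=0.):
    # pitch: nose-down slip in grip (deg) about grasp point
    R=s['tcp_rot'];g=s['position']-0.011*R[:,1]
    c,sn=np.cos(np.radians(pitch)),np.sin(np.radians(pitch))
    Ry=np.array([[c,0,sn],[0,1,0],[-sn,0,c]])
    Rt=R@Rel@Ry
    return Rt,g-Rt@np.array([gx,-1,gz+11])/1e3
E
python3 - <<'E'
from tr import *
s=read_state();p=imaging.camera_params('wrist')
Rt,C=traypose(s);print(C,Rt[:,0])
for x in range(-40,60,8): print(x,proj(p,C+(np.array([[x,-48,30.5],[x,48,30.5]])/1e3)@Rt.T).round(0).tolist())
E
```

```text
[ 0.61697923 -0.02147312  0.18696333] [ 0.00447642  0.99989798 -0.01356453]
-40 [[405.0, 205.0], [220.0, 206.0]]
-32 [[406.0, 190.0], [219.0, 190.0]]
-24 [[407.0, 174.0], [218.0, 174.0]]
-16 [[408.0, 158.0], [216.0, 158.0]]
-8 [[409.0, 142.0], [215.0, 141.0]]
0 [[410.0, 125.0], [214.0, 124.0]]
8 [[411.0, 108.0], [213.0, 106.0]]
16 [[413.0, 91.0], [212.0, 89.0]]
24 [[414.0, 73.0], [211.0, 70.0]]
32 [[415.0, 55.0], [210.0, 51.0]]
40 [[416.0, 36.0], [208.0, 32.0]]
48 [[417.0, 17.0], [207.0, 13.0]]
56 [[419.0, -3.0], [206.0, -7.0]]
```

apply_moves(
  steps=[
    {"x":2,"y":1,"z":-6,"spin":0.01},
    {"x":3,"y":1,"z":-6,"spin":0.01},
    {"x":3,"y":1,"z":-6,"spin":0.01},
    {"x":3,"y":1,"z":-6,"spin":0.01},
    {"x":2,"y":1,"z":-6,"spin":0.005},
    {"x":0,"y":1,"z":-4,"spin":0},
    {"x":0,"y":0,"z":0,"spin":0},
  ],
)

```text
time_s: 8.6
position: [0.6305, -0.0949, 0.207]
tcp_rot: [[0.998, 0.037, -0.048], [0.048, 0.019, 0.999], [0.038, -0.999, 0.017]]
force: [0.3, 0.6, -3.9]
opening: 0.157
```

```bash
cat > rep.py <<'E'
import sys
from tr import *
s=read_state()
print(round(s['time_s'],2),'p',s['position'].round(4),'yaw',np.degrees(np.arctan2(s['tcp_rot'][1,0],s['tcp_rot'][0,0])).round(2),'F',s['force'].round(1),'M',s['moment'].round(2),'open',round(s['opening']*87,1),'q',s['joint_positions'].round(1))
pit=float(sys.argv[1]) if len(sys.argv)>1 else 0
Rt,C=traypose(s,pitch=pit)
a=np.radians(92.45);d=np.array([np.cos(a),np.sin(a)]);n=np.array([-d[1],d[0]]);h=np.array([.6236,.0999])
f=lambda P:(C+Rt@np.array(P)/1e3)
for nm,P in(('lip',(62.5,0,0)),('ctr',(0,0,0)),('grip',(-81,0,68)),('edge-45',(-45,0,38))):
    X=f(P);e=X[:2]-h;print(nm,'rel hinge x %.1f y %.1f z %.1f'%(1e3*e@d,1e3*e@n,1e3*(X[2]-.14)))
print('nose-down deg',np.degrees(np.arcsin(-Rt[2,0])).round(2),'roll',np.degrees(np.arcsin(Rt[2,1])).round(2),'yaw',np.degrees(np.arctan2(Rt[1,0],Rt[0,0])).round(2))
E
python3 rep.py
```

```text
8.6 p [ 0.6305 -0.0949  0.207 ] yaw 2.73 F [ 0.3  0.6 -3.9] M [-0.32  0.08 -0.  ] open 13.7 q [-19.4  31.9  83.1   1.9  63.4 -23. ]
lip rel hinge x -52.5 y 3.2 z 8.2
ctr rel hinge x -115.0 y 3.2 z 9.0
grip rel hinge x -195.1 y 2.9 z 78.0
edge-45 rel hinge x -159.5 y 3.0 z 47.5
nose-down deg 0.72 roll 0.25 yaw 92.48
```

apply_moves(
  steps=[
    {"x":0,"y":2,"z":3,"spin":0},
    {"x":0,"y":4,"z":3,"spin":0},
    {"x":0,"y":6,"z":1,"spin":0},
    {"x":0,"y":7,"z":0,"spin":0},
    {"x":0,"y":8,"z":0,"spin":0},
    {"x":0,"y":8,"z":0,"spin":0},
    {"x":0,"y":8,"z":0,"spin":0},
    {"x":0,"y":8,"z":0,"spin":0},
  ],
)

```text
time_s: 9.4
position: [0.6308, -0.0399, 0.2161]
tcp_rot: [[0.998, 0.039, -0.048], [0.047, 0.019, 0.999], [0.04, -0.999, 0.017]]
force: [0.3, -0.0, -4.9]
opening: 0.158
```

```bash
python3 rep.py
```

```text
9.4 p [ 0.6308 -0.0399  0.2161] yaw 2.7 F [ 0.3 -0.  -4.9] M [-0.37  0.03 -0.01] open 13.8 q [-14.5  30.8  83.6   1.8  63.7 -18. ]
lip rel hinge x 2.4 y 0.3 z 17.2
ctr rel hinge x -60.0 y 0.3 z 18.0
grip rel hinge x -140.1 y 0.2 z 87.1
edge-45 rel hinge x -104.5 y 0.3 z 56.6
nose-down deg 0.75 roll 0.11 yaw 92.45
```

apply_moves(
  steps=[
    {"x":0,"y":7,"z":-1,"spin":0},
    {"x":0,"y":8,"z":-1,"spin":0},
    {"x":0,"y":8,"z":-1,"spin":0},
    {"x":0,"y":8,"z":0,"spin":0},
    {"x":0,"y":8,"z":0,"spin":0},
    {"x":0,"y":8,"z":0,"spin":0},
    {"x":0,"y":6,"z":0,"spin":0},
    {"x":0,"y":3,"z":0,"spin":0},
  ],
)

```text
time_s: 10.2
position: [0.6332, 0.0172, 0.2157]
tcp_rot: [[0.998, 0.045, -0.052], [0.052, 0.009, 0.999], [0.046, -0.999, 0.006]]
force: [0.5, -1.5, -3.0]
opening: 0.157
```

```bash
python3 rep.py;python3 -c "
from h import *
im=snap('wrist','w9.png')
im=snap('top','t9.png');cv2.imwrite('pics/t9c.png',cv2.resize(im[130:300,130:380,::-1],None,fx=3,fy=3))
im=snap('side','s9.png');cv2.imwrite('pics/s9c.png',cv2.resize(im[40:250,220:420,::-1],None,fx=2.8,fy=2.8))
"
```

```text
10.2 p [0.6332 0.0172 0.2157] yaw 2.97 F [ 0.5 -1.5 -3. ] M [-0.33  0.11  0.12] open 13.7 q [ -9.   30.8  83.8   1.   63.  -12.4]
lip rel hinge x 58.8 y -4.2 z 15.3
ctr rel hinge x -3.7 y -4.4 z 16.7
grip rel hinge x -83.1 y -4.5 z 86.6
edge-45 rel hinge x -47.8 y -4.5 z 55.8
nose-down deg 1.35 roll -0.21 yaw 92.69
```

View pics/s9c.png

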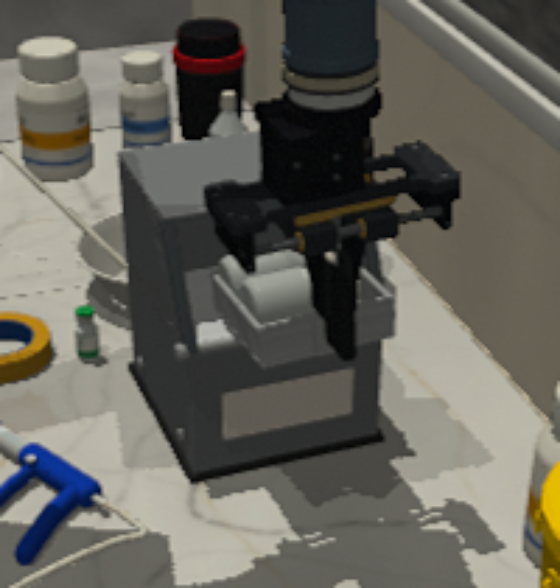

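View pics/w9.png

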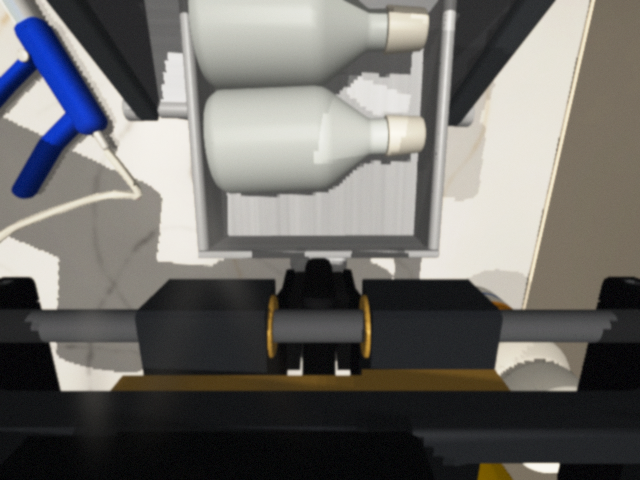

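View pics/t9c.png

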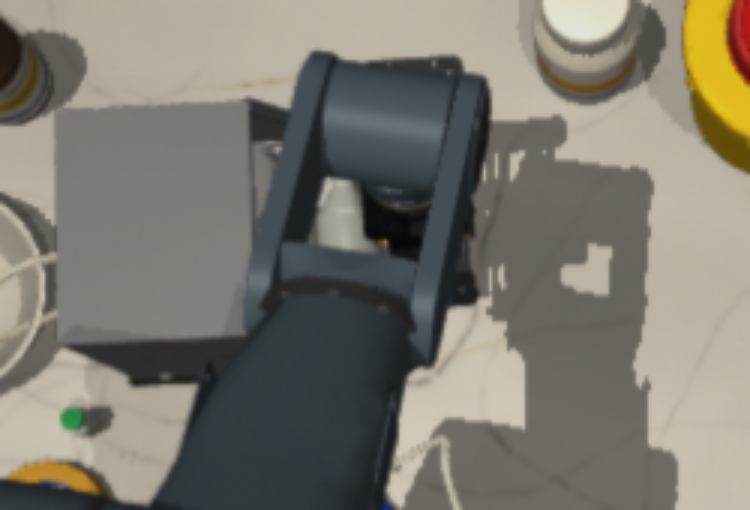

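apply_moves(
  steps=[
    {"x":-1,"y":4,"z":0,"spin":0},
    {"x":-1,"y":6,"z":0,"spin":0},
    {"x":-1,"y":8,"z":0,"spin":0},
    {"x":-1,"y":8,"z":0,"spin":0},
    {"x":-2,"y":8,"z":0,"spin":0},
    {"x":-1,"y":8,"z":0,"spin":0},
    {"x":-1,"y":8,"z":0,"spin":0},
    {"x":-1,"y":8,"z":0,"spin":0},
    {"x":-1,"y":6,"z":0,"spin":0},
    {"x":-1,"y":4,"z":0,"spin":0},
  ],
)

```text
time_s: 11.35
position: [0.6204, 0.0907, 0.2146]
tcp_rot: [[0.998, 0.043, -0.051], [0.051, 0.01, 0.999], [0.044, -0.999, 0.007]]
force: [0.4, 0.1, -2.6]
opening: 0.158
```

```bash
python3 rep.py;python3 -c "
from h import *
im=snap('wrist','w10.png')
"
```

```text
11.35 p [0.6204 0.0907 0.2146] yaw 2.9 F [ 0.4  0.1 -2.6] M [-0.3   0.17  0.02] open 13.7 q [-2.2 30.4 84.7  0.7 62.4 -5.4]
lip rel hinge x 132.8 y 5.4 z 14.4
ctr rel hinge x 70.3 y 5.2 z 15.8
grip rel hinge x -9.1 y 5.1 z 85.6
edge-45 rel hinge x 26.2 y 5.1 z 54.8
nose-down deg 1.3 roll -0.1 yaw 92.62
```

View pics/w10.png

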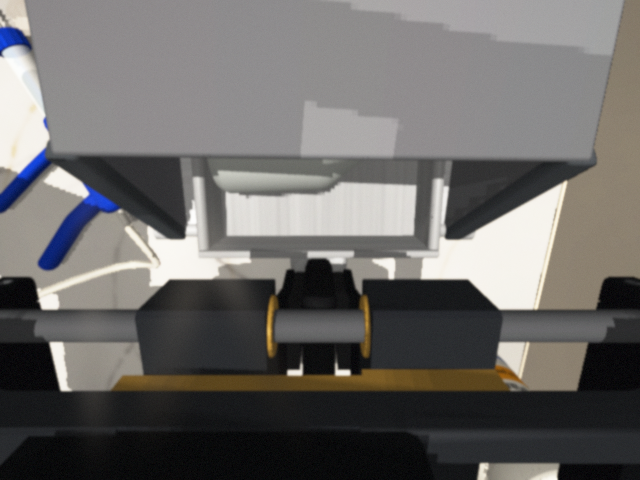

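apply_moves(
  steps=[
    {"x":0,"y":4,"z":0,"spin":0},
    {"x":0,"y":6,"z":0,"spin":0},
    {"x":0,"y":7,"z":0,"spin":0},
    {"x":0,"y":7,"z":0,"spin":0},
    {"x":0,"y":5,"z":0,"spin":0},
    {"x":0,"y":3,"z":0,"spin":0},
    {"x":0,"y":0,"z":0,"spin":0},
  ],
)

```text
time_s: 12.1
position: [0.6202, 0.1259, 0.2145]
tcp_rot: [[0.998, 0.043, -0.051], [0.051, 0.01, 0.999], [0.043, -0.999, 0.008]]
force: [0.2, -0.3, -4.2]
opening: 0.159
```

```bash
python3 rep.py;python3 -c "
from h import *
im=snap('wrist','w11.png')
"
```

```text
12.1 p [0.6202 0.1259 0.2145] yaw 2.9 F [ 0.2 -0.3 -4.2] M [-0.29  0.11 -0.01] open 13.8 q [ 1.1 30.9 83.8  0.6 62.9 -2. ]
lip rel hinge x 168.0 y 4.1 z 14.3
ctr rel hinge x 105.6 y 4.0 z 15.7
grip rel hinge x 26.1 y 3.8 z 85.5
edge-45 rel hinge x 61.4 y 3.9 z 54.7
nose-down deg 1.27 roll -0.07 yaw 92.62
```

View pics/w11.png

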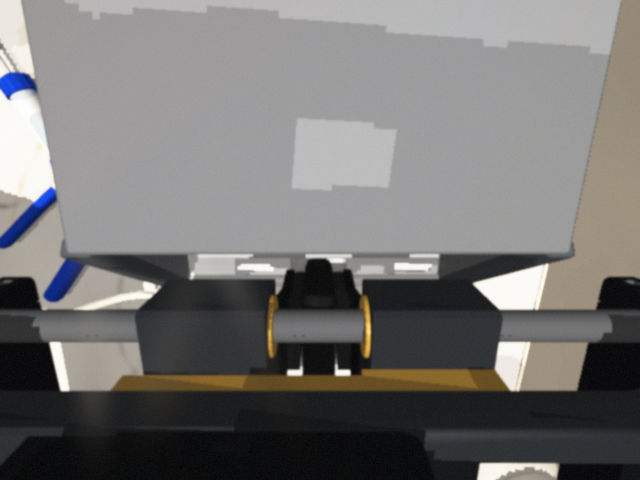

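apply_moves(
  steps=[
    {"x":0,"y":0,"z":3,"spin":0},
    {"x":0,"y":0,"z":5,"spin":0},
    {"x":0,"y":0,"z":6,"spin":0},
    {"x":0,"y":0,"z":6,"spin":0},
    {"x":0,"y":0,"z":6,"spin":0},
    {"x":0,"y":0,"z":5,"spin":0},
    {"x":0,"y":0,"z":3,"spin":0},
  ],
)

```text
time_s: 12.85
position: [0.6194, 0.1248, 0.2511]
tcp_rot: [[0.998, 0.041, -0.05], [0.049, 0.01, 0.999], [0.041, -0.999, 0.008]]
force: [-0.4, 1.8, -6.5]
opening: 0.16
```

```bash
python3 rep.py
```

```text
12.85 p [0.6194 0.1248 0.2511] yaw 2.83 F [-0.4  1.8 -6.5] M [-0.25  0.17 -0.09] open 13.9 q [ 1.  28.6 81.6  0.5 67.5 -2. ]
lip rel hinge x 166.9 y 4.8 z 50.8
ctr rel hinge x 104.4 y 4.7 z 52.2
grip rel hinge x 24.9 y 4.6 z 122.1
edge-45 rel hinge x 60.3 y 4.6 z 91.3
nose-down deg 1.29 roll 0.04 yaw 92.55
```

apply_moves(
  steps=[
    {"x":0,"y":0,"z":4,"spin":0},
    {"x":0,"y":0,"z":4,"spin":0},
    {"x":0,"y":0,"z":4,"spin":0},
  ],
)

```text
time_s: 13.15
position: [0.6191, 0.1254, 0.2625]
tcp_rot: [[0.998, 0.04, -0.049], [0.049, 0.011, 0.999], [0.04, -0.999, 0.009]]
force: [1.9, 0.8, -7.8]
opening: 0.158
```

```bash
python3 rep.py;python3 -c "
from h import *
im=snap('wrist','w12.png')
im=snap('side','s12.png');cv2.imwrite('pics/s12c.png',cv2.resize(im[20:230,220:420,::-1],None,fx=2.8,fy=2.8))
"
```

```text
13.15 p [0.6191 0.1254 0.2625] yaw 2.78 F [ 1.9  0.8 -7.8] M [-0.33 -0.24 -0.04] open 13.7 q [ 1.1 27.9 80.8  0.6 68.9 -2. ]
lip rel hinge x 167.6 y 5.1 z 62.5
ctr rel hinge x 105.1 y 5.0 z 63.8
grip rel hinge x 25.6 y 4.8 z 133.5
edge-45 rel hinge x 60.9 y 4.9 z 102.8
nose-down deg 1.21 roll 0.1 yaw 92.51
```

View pics/w12.png

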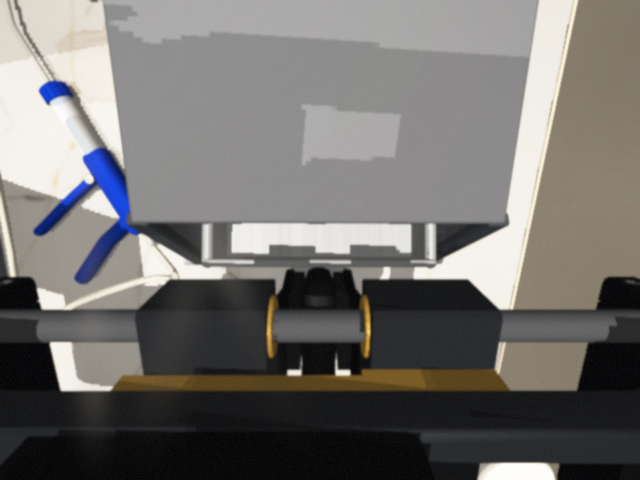

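View pics/s12c.png

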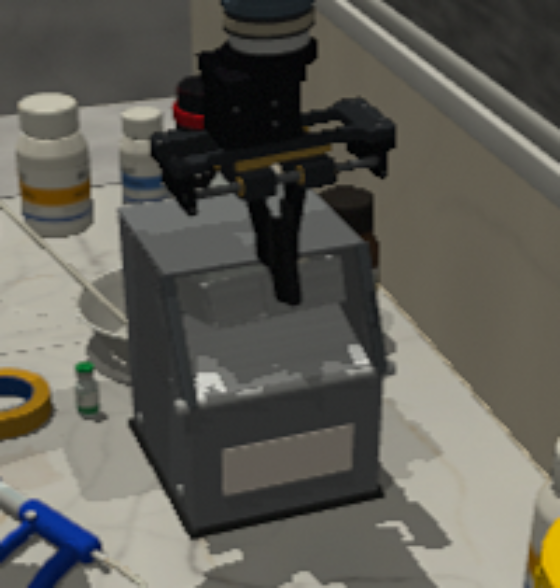

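apply_moves(
  steps=[
    {"x":0,"y":2,"z":4,"spin":0},
    {"x":0,"y":2,"z":4,"spin":0},
    {"x":0,"y":2,"z":4,"spin":0},
  ],
)

```text
time_s: 13.55
position: [0.6183, 0.1307, 0.2736]
tcp_rot: [[0.998, 0.037, -0.049], [0.048, 0.009, 0.999], [0.037, -0.999, 0.007]]
force: [1.1, 0.2, -10.3]
opening: 0.156
```

```bash
python3 rep.py;python3 -c "
from h import *
im=snap('wrist','w13.png')
im=snap('side','s13.png');cv2.imwrite('pics/s13c.png',cv2.resize(im[20:230,220:420,::-1],None,fx=2.8,fy=2.8))
"
```

```text
13.55 p [0.6183 0.1307 0.2736] yaw 2.78 F [  1.1   0.2 -10.3] M [-0.56 -0.16 -0.14] open 13.5 q [ 1.6 27.4 79.9  0.5 70.6 -1.3]
lip rel hinge x 172.9 y 5.8 z 73.4
ctr rel hinge x 110.4 y 5.8 z 74.8
grip rel hinge x 31.0 y 5.3 z 144.6
edge-45 rel hinge x 66.3 y 5.5 z 113.8
nose-down deg 1.31 roll 0.29 yaw 92.5
```

View pics/w13.png

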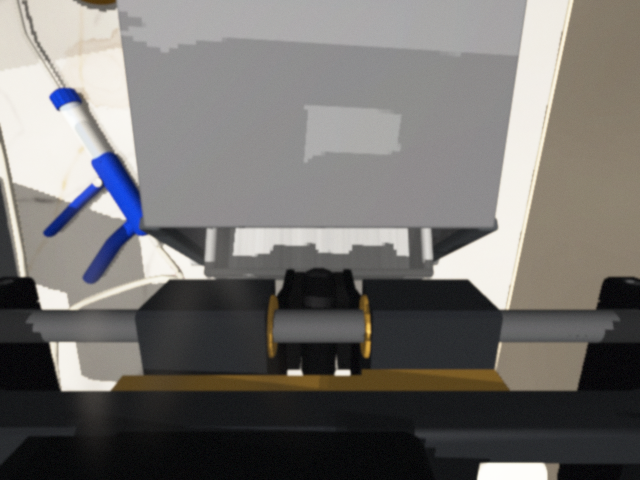

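View pics/s13c.png

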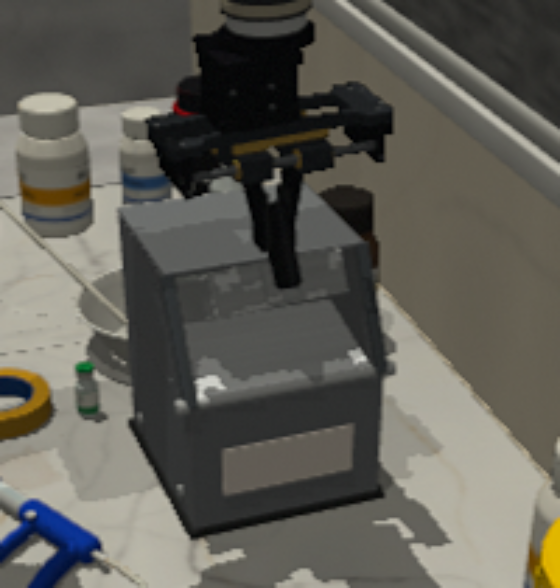

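```bash
python3 - <<'E'
from tr import *
s=read_state();p=imaging.camera_params('wrist')
P=np.array([(-62.5,62,40),(-62.5,-62,40),(-60,0,3),(-108,0,86),(-62,0,86)])/1e3
for pit in(0,5,10,15,20,25):
  for gz in(57,67):
    Rt,C=traypose(s,pitch=pit,gz=gz);print(pit,gz,proj(p,C+P@Rt.T).round(0).tolist(),'lip z',(C+Rt@[.0625,0,0])[2].round(3))
E
```

```text
0 57 [[190.0, 254.0], [435.0, 251.0], [312.0, 231.0], [317.0, 391.0], [318.0, 287.0]] lip z 0.214
0 67 [[196.0, 248.0], [428.0, 246.0], [312.0, 227.0], [316.0, 376.0], [317.0, 277.0]] lip z 0.204
5 57 [[191.0, 257.0], [433.0, 255.0], [312.0, 239.0], [317.0, 391.0], [317.0, 281.0]] lip z 0.202
5 67 [[197.0, 253.0], [426.0, 251.0], [312.0, 236.0], [317.0, 377.0], [316.0, 274.0]] lip z 0.192
10 57 [[192.0, 262.0], [432.0, 259.0], [312.0, 248.0], [318.0, 391.0], [317.0, 276.0]] lip z 0.19
10 67 [[198.0, 259.0], [425.0, 257.0], [312.0, 246.0], [317.0, 379.0], [316.0, 272.0]] lip z 0.181
15 57 [[193.0, 266.0], [431.0, 263.0], [312.0, 257.0], [318.0, 389.0], [317.0, 272.0]] lip z 0.18
15 67 [[199.0, 265.0], [424.0, 262.0], [312.0, 256.0], [317.0, 379.0], [316.0, 269.0]] lip z 0.17
20 57 [[194.0, 271.0], [430.0, 268.0], [312.0, 266.0], [318.0, 388.0], [317.0, 267.0]] lip z 0.17
20 67 [[200.0, 271.0], [423.0, 268.0], [312.0, 266.0], [317.0, 380.0], [316.0, 268.0]] lip z 0.16
25 57 [[195.0, 275.0], [429.0, 273.0], [312.0, 275.0], [318.0, 385.0], [317.0, 264.0]] lip z 0.161
25 67 [[200.0, 277.0], [423.0, 274.0], [312.0, 276.0], [317.0, 379.0], [316.0, 266.0]] lip z 0.152
```

apply_moves(
  steps=[
    {"x":0,"y":3,"z":4,"spin":0},
    {"x":0,"y":3,"z":4,"spin":0},
  ],
)

```text
time_s: 13.85
position: [0.6181, 0.1363, 0.2809]
tcp_rot: [[0.998, 0.035, -0.049], [0.048, 0.008, 0.999], [0.036, -0.999, 0.006]]
force: [2.2, -1.7, -14.4]
opening: 0.154
```

```bash
python3 rep.py 30;python3 -c "
from h import *
im=snap('wrist','w14.png')
im=snap('side','s14.png');cv2.imwrite('pics/s14c.png',cv2.resize(im[20:230,220:420,::-1],None,fx=2.8,fy=2.8))
"
```

```text
13.85 p [0.6181 0.1363 0.2809] yaw 2.77 F [  2.2  -1.7 -14.4] M [-0.68 -0.49 -0.09] open 13.4 q [ 2.2 27.1 79.1  0.4 71.7 -0.7]
lip rel hinge x 123.7 y 6.2 z 19.1
ctr rel hinge x 70.3 y 5.9 z 51.7
grip rel hinge x 36.6 y 5.3 z 151.9
edge-45 rel hinge x 51.7 y 5.6 z 107.5
nose-down deg 31.39 roll 0.35 yaw 92.71
```

View pics/w14.png

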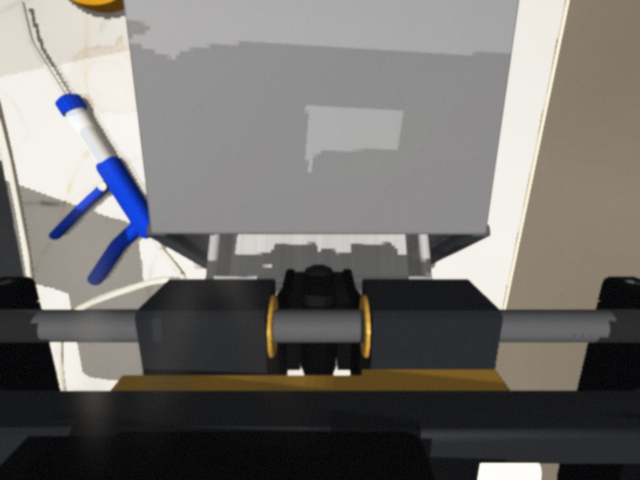

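View pics/s14c.png

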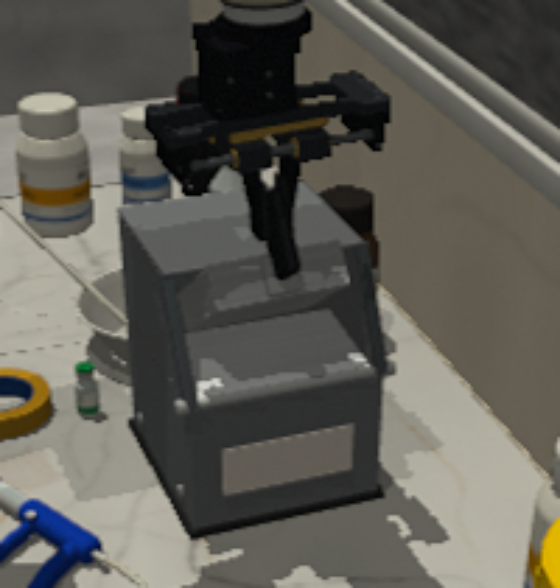

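apply_moves(
  steps=[
    {"x":0,"y":3,"z":4,"spin":0},
    {"x":0,"y":3,"z":4,"spin":0},
  ],
)

```text
time_s: 14.15
position: [0.6169, 0.1411, 0.2883]
tcp_rot: [[0.998, 0.031, -0.048], [0.048, 0.004, 0.999], [0.031, -1.0, 0.003]]
force: [1.7, -3.5, -15.3]
opening: 0.163
```

```bash
python3 rep.py 35;python3 -c "
from h import *
im=snap('wrist','w15.png')
im=snap('side','s15.png');cv2.imwrite('pics/s15c.png',cv2.resize(im[40:200,250:390,::-1],None,fx=4,fy=3.7))
"
```

```text
14.15 p [0.6169 0.1411 0.2883] yaw 2.74 F [  1.7  -3.5 -15.3] M [-1.    0.24 -0.23] open 14.2 q [ 2.7 26.9 78.4  0.2 73.  -0.1]
lip rel hinge x 116.2 y 7.8 z 19.2
ctr rel hinge x 66.0 y 7.4 z 56.4
grip rel hinge x 41.4 y 6.3 z 159.3
edge-45 rel hinge x 52.4 y 6.8 z 113.7
nose-down deg 36.55 roll 0.63 yaw 92.92
```

View pics/w15.png

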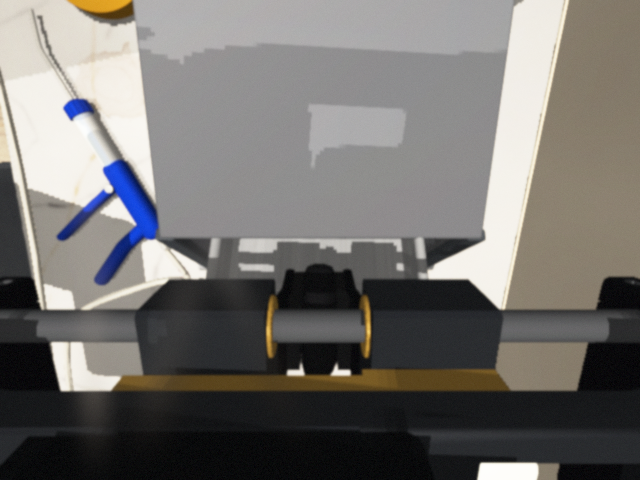

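View pics/s15c.png

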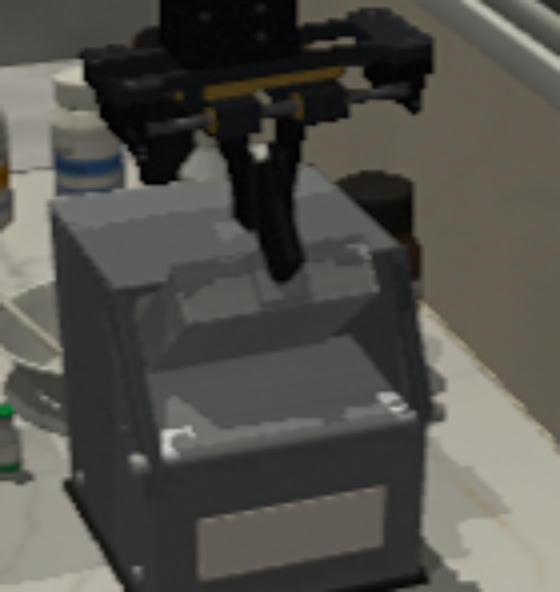

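apply_moves(
  steps=[
    {"x":0,"y":0,"z":-4,"spin":0},
    {"x":0,"y":0,"z":-4,"spin":0},
    {"x":0,"y":0,"z":-4,"spin":0},
    {"x":0,"y":0,"z":0,"spin":0},
  ],
)

```text
time_s: 14.65
position: [0.6199, 0.144, 0.2834]
tcp_rot: [[0.998, 0.044, -0.05], [0.049, 0.011, 0.999], [0.045, -0.999, 0.009]]
force: [-0.8, -2.0, -3.7]
opening: 0.158
```

```bash
python3 rep.py 35;python3 -c "
from h import *
im=snap('wrist','w16.png')
im=snap('side','s16.png');cv2.imwrite('pics/s16c.png',cv2.resize(im[40:200,250:390,::-1],None,fx=4,fy=3.7))
"
```

```text
14.65 p [0.6199 0.144  0.2834] yaw 2.82 F [-0.8 -2.  -3.7] M [-0.29  0.44 -0.01] open 13.7 q [ 2.8 27.1 78.9  0.5 71.5 -0.2]
lip rel hinge x 119.8 y 3.0 z 14.7
ctr rel hinge x 69.3 y 3.0 z 51.6
grip rel hinge x 44.1 y 3.3 z 154.3
edge-45 rel hinge x 55.5 y 3.1 z 108.9
nose-down deg 36.21 roll -0.17 yaw 92.42
```

View pics/w16.png

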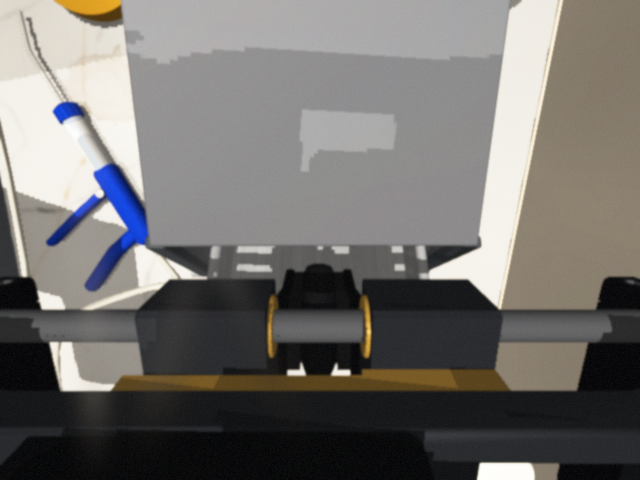

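View pics/s16c.png

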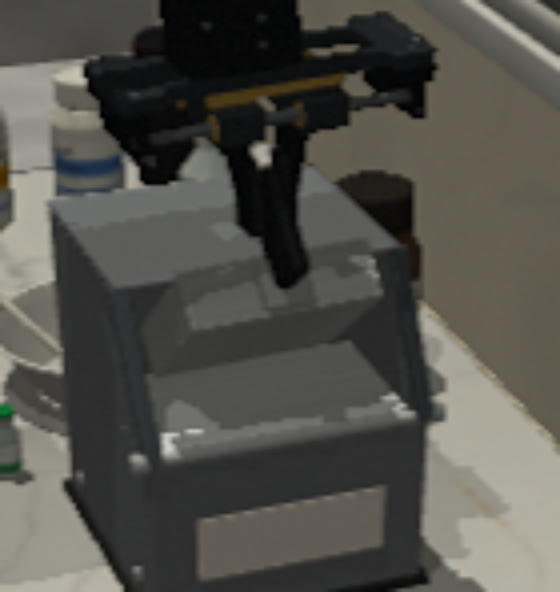

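apply_moves(
  steps=[
    {"x":0,"y":-4,"z":-6,"spin":0},
    {"x":0,"y":-6,"z":-6,"spin":0},
    {"x":0,"y":-7,"z":-6,"spin":0},
    {"x":0,"y":-7,"z":-6,"spin":0},
    {"x":0,"y":-7,"z":-3,"spin":0},
    {"x":0,"y":-7,"z":0,"spin":0},
    {"x":0,"y":0,"z":0,"spin":0},
  ],
)

```text
time_s: 15.45
position: [0.621, 0.104, 0.2548]
tcp_rot: [[0.998, 0.047, -0.048], [0.047, 0.015, 0.999], [0.048, -0.999, 0.013]]
force: [-0.4, 0.2, -1.0]
opening: 0.157
```

```bash
python3 rep.py 35;python3 -c "
from h import *
im=snap('wrist','w17.png')
im=snap('side','s17.png');cv2.imwrite('pics/s17c.png',cv2.resize(im[40:200,250:390,::-1],None,fx=4,fy=3.7))
"
```

```text
15.45 p [0.621  0.104  0.2548] yaw 2.72 F [-0.4  0.2 -1. ] M [-0.04  0.2   0.02] open 13.6 q [-1.1 28.  82.1  1.  67.3 -4.2]
lip rel hinge x 80.2 y 3.1 z -13.5
ctr rel hinge x 29.7 y 3.4 z 23.2
grip rel hinge x 4.1 y 4.0 z 125.8
edge-45 rel hinge x 15.6 y 3.7 z 80.4
nose-down deg 35.98 roll -0.35 yaw 92.2
```

View pics/w17.png

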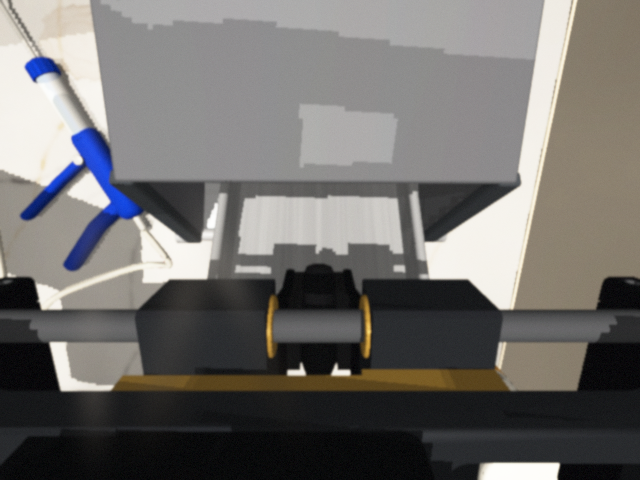

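View pics/s17c.png

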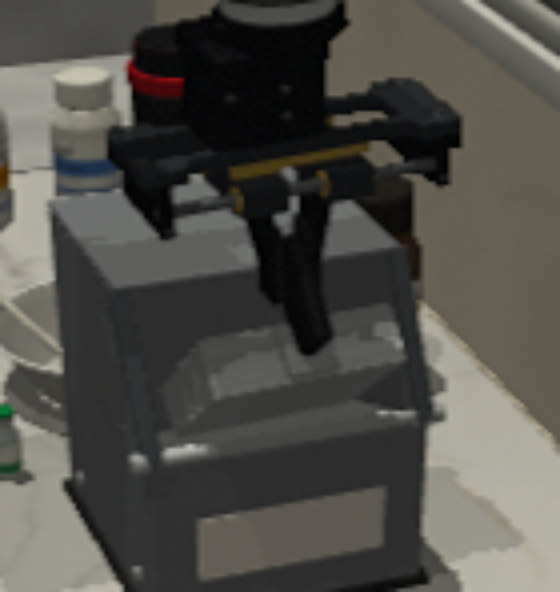

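apply_moves(
  steps=[
    {"x":0,"y":-4,"z":4,"spin":0},
    {"x":0,"y":-6,"z":6,"spin":0},
    {"x":0,"y":-7,"z":6,"spin":0},
    {"x":0,"y":-7,"z":6,"spin":0},
    {"x":0,"y":-7,"z":4,"spin":0},
    {"x":0,"y":0,"z":0,"spin":0},
  ],
)

```text
time_s: 16.15
position: [0.6217, 0.0719, 0.2859]
tcp_rot: [[0.997, 0.051, -0.05], [0.049, 0.016, 0.999], [0.052, -0.999, 0.013]]
force: [-0.6, -0.7, -0.6]
opening: 0.154
```

```bash
python3 rep.py 35;python3 -c "
from h import *
im=snap('wrist','w18.png')
im=snap('side','s18.png');cv2.imwrite('pics/s18c.png',cv2.resize(im[40:200,250:390,::-1],None,fx=4,fy=3.7))
"
```

```text
16.15 p [0.6217 0.0719 0.2859] yaw 2.82 F [-0.6 -0.7 -0.6] M [-0.05  0.42  0.05] open 13.4 q [-4.2 25.9 80.6  1.2 70.7 -7.4]
lip rel hinge x 48.2 y 3.4 z 17.6
ctr rel hinge x -2.4 y 3.7 z 54.3
grip rel hinge x -28.1 y 4.7 z 156.9
edge-45 rel hinge x -16.6 y 4.3 z 111.5
nose-down deg 35.96 roll -0.58 yaw 92.13
```

View pics/w18.png

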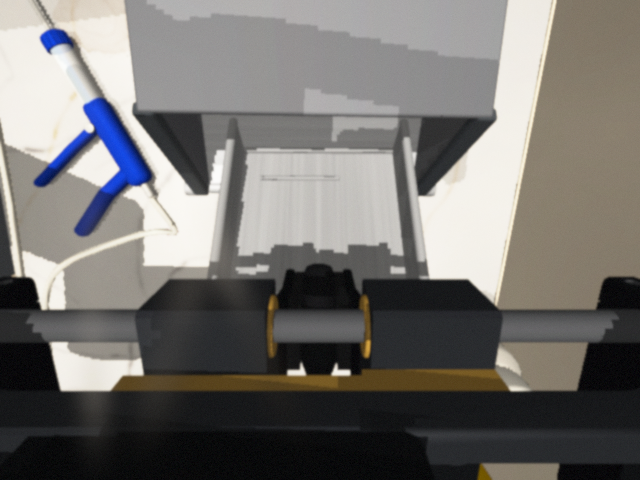

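View pics/s18c.png

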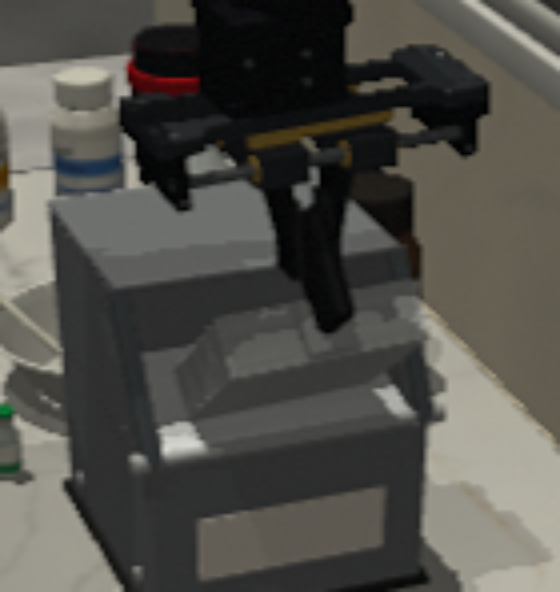

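apply_moves(
  steps=[
    {"x":0,"y":-5,"z":2,"spin":0},
    {"x":0,"y":-8,"z":3,"spin":0},
    {"x":0,"y":-8,"z":3,"spin":0},
    {"x":0,"y":-8,"z":2,"spin":0},
    {"x":0,"y":-10,"z":0,"spin":0},
    {"x":0,"y":-12,"z":0,"spin":0},
    {"x":0,"y":-14,"z":0,"spin":0},
    {"x":0,"y":-15,"z":0,"spin":0},
    {"x":0,"y":-15,"z":0,"spin":0},
    {"x":0,"y":-15,"z":0,"spin":0},
    {"x":0,"y":-15,"z":0,"spin":0},
    {"x":0,"y":-15,"z":0,"spin":0},
  ],
)

```text
time_s: 17.45
position: [0.62, -0.0796, 0.2927]
tcp_rot: [[0.998, 0.046, -0.052], [0.051, 0.015, 0.999], [0.047, -0.999, 0.012]]
force: [0.4, 0.6, -3.9]
opening: 0.159
```

```bash
python3 rep.py 35;python3 -c "
from h import *
im=snap('wrist','w19.png')
im=snap('side','s19.png');cv2.imwrite('pics/s19c.png',cv2.resize(im[30:290,210:430,::-1],None,fx=2.3,fy=2.3))
im=snap('top','t19.png');cv2.imwrite('pics/t19c.png',cv2.resize(im[130:300,130:380,::-1],None,fx=3,fy=3))
"
```

```text
17.45 p [ 0.62   -0.0796  0.2927] yaw 2.92 F [ 0.4  0.6 -3.9] M [-0.09  0.05 -0.02] open 13.8 q [-18.3  25.7  79.8   1.7  72.3 -21.8]
lip rel hinge x -103.2 y 12.3 z 24.4
ctr rel hinge x -153.7 y 12.3 z 61.1
grip rel hinge x -179.3 y 12.7 z 163.7
edge-45 rel hinge x -167.8 y 12.5 z 118.3
nose-down deg 36.01 roll -0.3 yaw 92.43
```

View pics/w19.png

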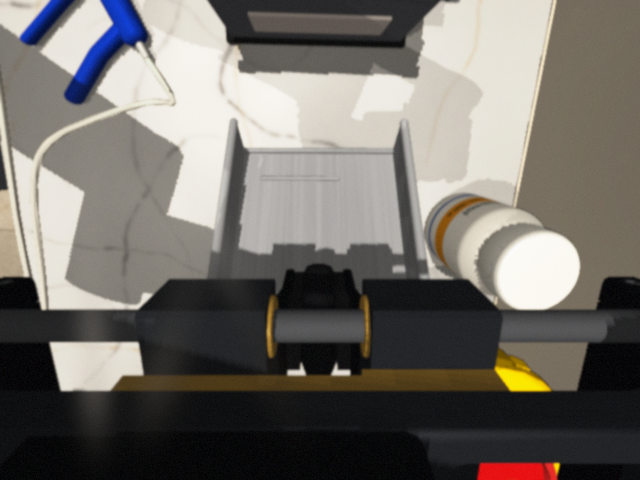

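View pics/s19c.png

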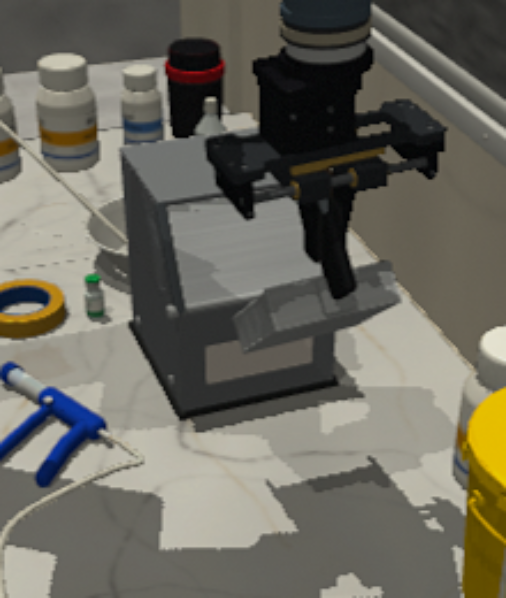

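View pics/t19c.png

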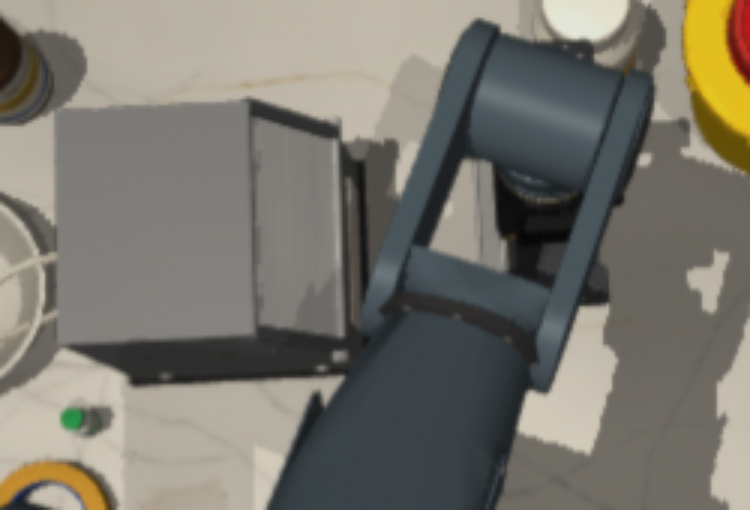

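apply_moves(
  steps=[
    {"x":-5,"y":-5,"z":-5,"spin":0},
    {"x":-10,"y":-5,"z":-10,"spin":0},
    {"x":-10,"y":-5,"z":-15,"spin":0},
    {"x":-10,"y":-5,"z":-15,"spin":0},
    {"x":-10,"y":-5,"z":-15,"spin":0},
    {"x":-10,"y":-5,"z":-15,"spin":0},
    {"x":-10,"y":-5,"z":-15,"spin":0},
    {"x":-10,"y":-5,"z":-15,"spin":0},
    {"x":-8,"y":-5,"z":-10,"spin":0},
    {"x":-5,"y":0,"z":-5,"spin":0},
  ],
)

```text
time_s: 18.6
position: [0.5268, -0.1198, 0.1689]
tcp_rot: [[0.997, 0.049, -0.061], [0.06, 0.017, 0.998], [0.05, -0.999, 0.014]]
force: [0.7, 0.9, -3.8]
opening: 0.162
```

```bash
python3 rep.py 35;python3 -c "
from h import *
im=snap('side','s20.png');cv2.imwrite('pics/s20c.png',cv2.resize(im[100:330,210:430,::-1],None,fx=2.5,fy=2.5))
"
```

```text
18.6 p [ 0.5268 -0.1198  0.1689] yaw 3.45 F [ 0.7  0.9 -3.8] M [-0.08  0.08 -0.01] open 14.1 q [-25.9  27.7  99.7   2.7  50.5 -31. ]
lip rel hinge x -139.2 y 107.5 z -99.3
ctr rel hinge x -189.8 y 107.2 z -62.7
grip rel hinge x -215.6 y 107.7 z 39.9
edge-45 rel hinge x -204.0 y 107.5 z -5.5
nose-down deg 35.9 roll -0.46 yaw 92.86
```

View pics/s20c.png

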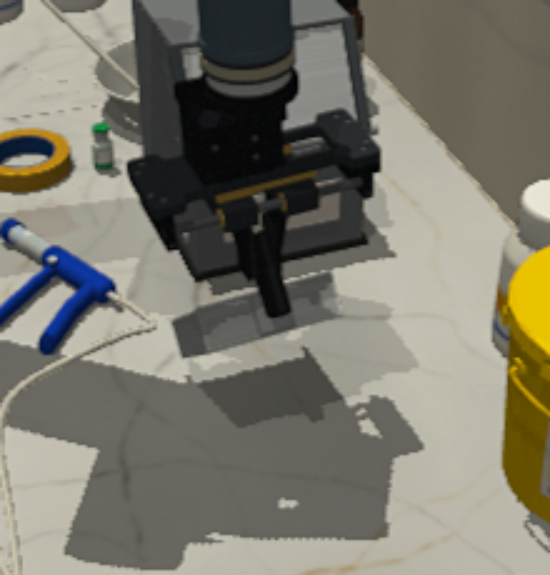

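apply_moves(
  steps=[
    {"x":0,"y":0,"z":-8,"spin":0},
    {"x":0,"y":0,"z":-8,"spin":0},
    {"x":0,"y":0,"z":-6,"spin":0},
    {"x":0,"y":-2,"z":-6,"spin":0},
    {"x":0,"y":-4,"z":-6,"spin":0},
    {"x":0,"y":-5,"z":-6,"spin":0},
  ],
)

```text
time_s: 19.25
position: [0.5314, -0.1325, 0.1303]
tcp_rot: [[0.996, 0.058, -0.067], [0.066, 0.011, 0.998], [0.059, -0.998, 0.007]]
force: [-1.0, -4.3, 11.2]
opening: 0.155
```

```bash
python3 rep.py 35
```

```text
19.25 p [ 0.5314 -0.1325  0.1303] yaw 3.81 F [-1.  -4.3 11.2] M [-0.42  0.99  0.26] open 13.5 q [-26.8  31.5 100.8   2.9  45.  -32.7]
lip rel hinge x -153.0 y 102.7 z -138.5
ctr rel hinge x -203.3 y 102.4 z -101.5
grip rel hinge x -228.3 y 103.7 z 1.2
edge-45 rel hinge x -217.1 y 103.1 z -44.3
nose-down deg 36.32 roll -0.98 yaw 92.81
```

apply_moves(
  steps=[
    {"x":0,"y":-7,"z":-4,"spin":0},
    {"x":0,"y":-7,"z":-4,"spin":0},
    {"x":0,"y":-7,"z":-5,"spin":0},
  ],
)

```text
time_s: 19.55
position: [0.5316, -0.1547, 0.1175]
tcp_rot: [[0.996, 0.058, -0.067], [0.066, 0.012, 0.998], [0.059, -0.998, 0.008]]
force: [0.3, 1.2, 1.0]
opening: 0.157
```

```bash
python3 rep.py 28;python3 -c "
from h import *
im=snap('side','s21.png');cv2.imwrite('pics/s21c.png',cv2.resize(im[130:310,230:400,::-1],None,fx=3.2,fy=3.2))
im=snap('wrist','w21.png')
"
```

```text
19.55 p [ 0.5316 -0.1547  0.1175] yaw 3.81 F [0.3 1.2 1. ] M [ 0.47  0.24 -0.08] open 13.6 q [-29.   33.1 100.4   3.2  44.  -35. ]
lip rel hinge x -158.6 y 104.0 z -141.0
ctr rel hinge x -213.1 y 103.5 z -110.4
grip rel hinge x -250.6 y 104.5 z -11.5
edge-45 rel hinge x -233.8 y 104.0 z -55.3
nose-down deg 29.27 roll -0.96 yaw 92.99
```

View pics/s21c.png

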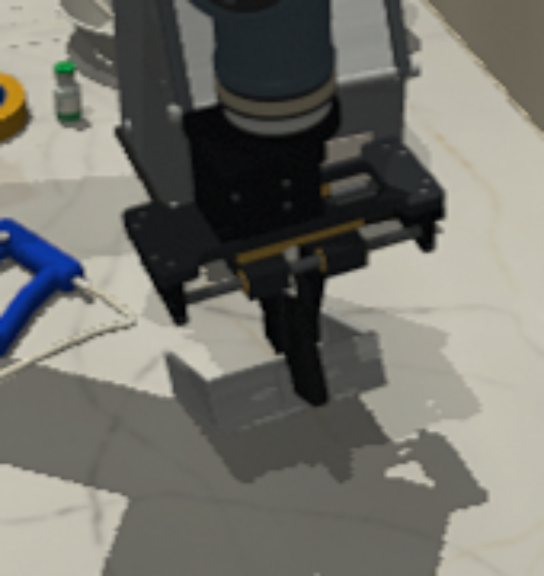

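View pics/w21.png

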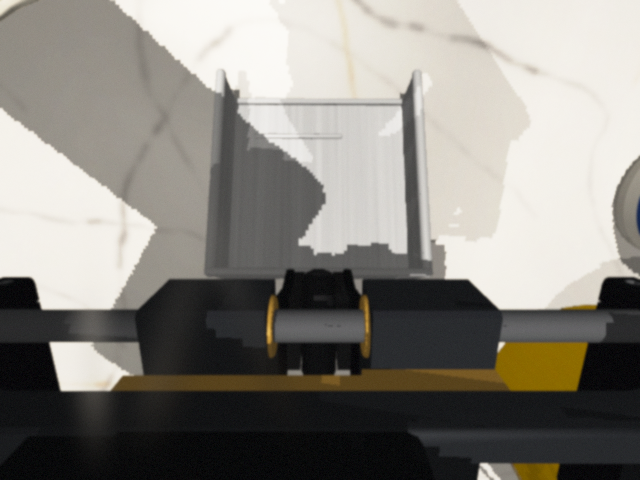

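apply_moves(
  steps=[
    {"x":0,"y":-6,"z":-5,"spin":0},
    {"x":0,"y":-6,"z":-6,"spin":0},
    {"x":0,"y":-5,"z":-6,"spin":0},
    {"x":0,"y":-5,"z":-6,"spin":0},
    {"x":0,"y":-4,"z":-6,"spin":0},
  ],
)

```text
time_s: 20.15
position: [0.5343, -0.1845, 0.0868]
tcp_rot: [[0.996, 0.064, -0.065], [0.065, 0.008, 0.998], [0.064, -0.998, 0.004]]
force: [1.5, -0.2, 0.5]
opening: 0.16
```

```bash
python3 rep.py 15;python3 -c "
from h import *
im=snap('side','s22.png');cv2.imwrite('pics/s22c.png',cv2.resize(im[150:330,230:400,::-1],None,fx=3.2,fy=3.2))
im=snap('wrist','w22.png')
"
```

```text
20.15 p [ 0.5343 -0.1845  0.0868] yaw 3.73 F [ 1.5 -0.2  0.5] M [ 0.09 -0.03 -0.16] open 13.9 q [-31.6  36.6 100.    3.6  40.6 -38. ]
lip rel hinge x -162.0 y 102.7 z -148.2
ctr rel hinge x -222.0 y 102.1 z -130.4
grip rel hinge x -280.4 y 103.1 z -42.3
edge-45 rel hinge x -254.3 y 102.6 z -81.2
nose-down deg 16.48 roll -1.29 yaw 93.06
```

View pics/s22c.png

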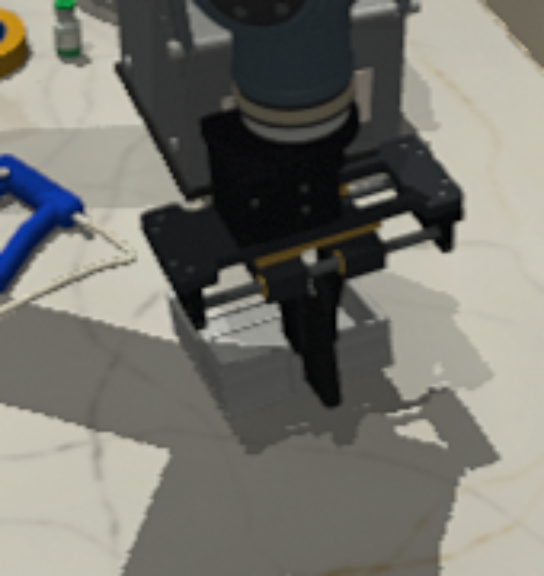

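View pics/w22.png

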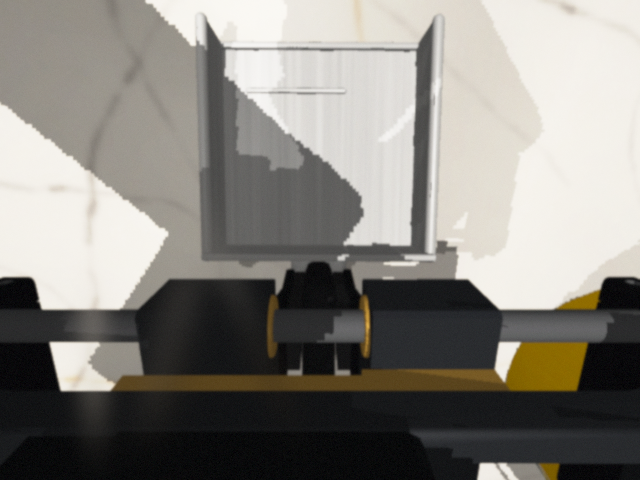

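Nearly level; lower further until the rear takes load.

apply_moves(
  steps=[
    {"x":0,"y":-4,"z":-6,"spin":0},
    {"x":0,"y":-3,"z":-6,"spin":0},
    {"x":0,"y":-2,"z":-5,"spin":0},
    {"x":0,"y":-2,"z":-4,"spin":0},
  ],
)

```text
time_s: 20.65
position: [0.5354, -0.1972, 0.0647]
tcp_rot: [[0.996, 0.066, -0.065], [0.065, 0.006, 0.998], [0.067, -0.998, 0.002]]
force: [1.4, -0.6, 0.5]
opening: 0.156
```

```bash
python3 rep.py 5
```

```text
20.65 p [ 0.5354 -0.1972  0.0647] yaw 3.72 F [ 1.4 -0.6  0.5] M [ 0.12 -0.03 -0.17] open 13.6 q [-32.7  39.   99.9   3.8  38.2 -39.3]
lip rel hinge x -158.4 y 102.7 z -148.4
ctr rel hinge x -220.4 y 101.8 z -141.2
grip rel hinge x -293.1 y 102.5 z -64.4
edge-45 rel hinge x -260.8 y 102.2 z -98.3
nose-down deg 6.6 roll -1.42 yaw 93.26
```

apply_moves(
  steps=[
    {"x":0,"y":-1,"z":-4,"spin":0},
    {"x":0,"y":-1,"z":-4,"spin":0},
  ],
)

```text
time_s: 20.85
position: [0.5393, -0.2009, 0.0591]
tcp_rot: [[0.995, 0.075, -0.064], [0.064, 0.002, 0.998], [0.075, -0.997, -0.002]]
force: [2.2, 0.9, 18.2]
opening: 0.168
```

```bash
python3 rep.py 0;python3 -c "
from h import *
im=snap('side','s23.png');cv2.imwrite('pics/s23c.png',cv2.resize(im[150:330,230:400,::-1],None,fx=3.2,fy=3.2))
im=snap('wrist','w23.png')
"
```

```text
20.85 p [ 0.5393 -0.2009  0.0591] yaw 3.68 F [ 2.2  0.9 18.2] M [ 0.48  0.41 -0.11] open 14.6 q [-32.8  39.6  99.7   4.   37.2 -39.7]
lip rel hinge x -155.7 y 98.8 z -142.5
ctr rel hinge x -218.1 y 97.9 z -140.5
grip rel hinge x -296.9 y 98.9 z -69.9
edge-45 rel hinge x -261.9 y 98.4 z -101.1
nose-down deg 1.84 roll -1.88 yaw 93.31
```

View pics/s23c.png

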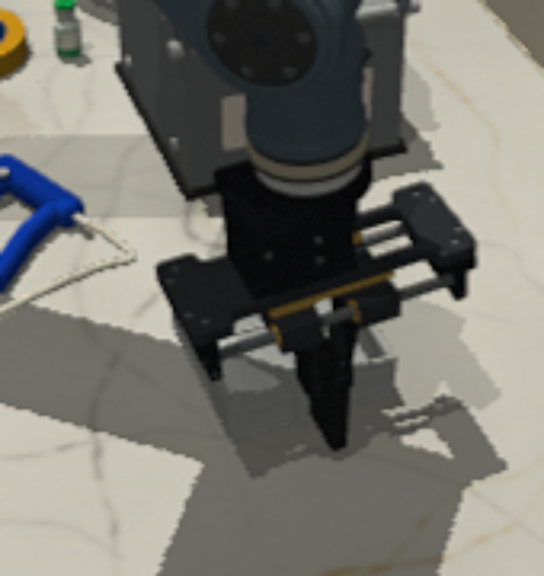

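View pics/w23.png

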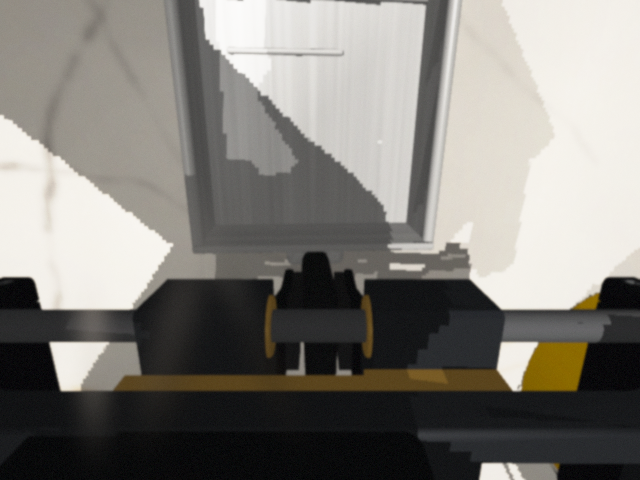

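apply_moves(
  steps=[
    {"x":0,"y":0,"z":0,"spin":0},
    {"x":0,"y":0,"z":0,"spin":0},
    {"x":0,"y":0,"z":0,"spin":0},
    {"x":0,"y":0,"z":0,"spin":0},
    {"x":0,"y":0,"z":0,"spin":0},
    {"x":0,"y":0,"z":0,"spin":0},
  ],
  grip=45,
)

```text
time_s: 21.55
position: [0.5365, -0.1992, 0.058]
tcp_rot: [[0.995, 0.068, -0.068], [0.068, 0.005, 0.998], [0.069, -0.998, 0.0]]
force: [0.1, -0.5, 0.8]
opening: 0.51
```

```bash
python3 rep.py 0;python3 -c "
from h import *
im=snap('wrist','w24.png')
"
```

```text
21.55 p [ 0.5365 -0.1992  0.058 ] yaw 3.91 F [ 0.1 -0.5  0.8] M [-0.12  0.07  0.01] open 44.4 q [-32.8  39.7  99.9   3.9  37.4 -39.7]
lip rel hinge x -153.8 y 102.5 z -143.3
ctr rel hinge x -216.2 y 101.3 z -141.4
grip rel hinge x -295.2 y 101.6 z -71.1
edge-45 rel hinge x -260.1 y 101.5 z -102.1
nose-down deg 1.71 roll -1.53 yaw 93.57
```

View pics/w24.png

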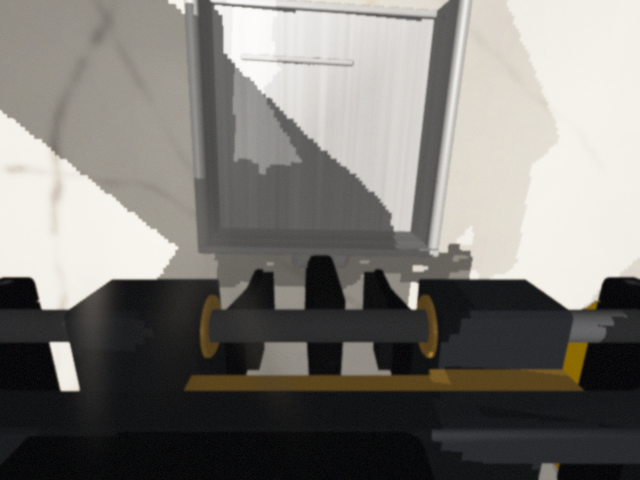

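apply_moves(
  steps=[
    {"x":0,"y":0,"z":6,"spin":0},
    {"x":0,"y":0,"z":12,"spin":0},
    {"x":0,"y":0,"z":15,"spin":0},
    {"x":0,"y":0,"z":20,"spin":0},
    {"x":0,"y":0,"z":20,"spin":0},
    {"x":0,"y":0,"z":20,"spin":0},
    {"x":0,"y":0,"z":20,"spin":0},
    {"x":-20,"y":-10,"z":20,"spin":0},
    {"x":-20,"y":-10,"z":20,"spin":0},
    {"x":-20,"y":-10,"z":0,"spin":0},
    {"x":0,"y":0,"z":0,"spin":0},
    {"x":0,"y":0,"z":0,"spin":0},
  ],
)

```text
time_s: 22.8
position: [0.4756, -0.2302, 0.228]
tcp_rot: [[0.995, 0.078, -0.069], [0.07, -0.003, 0.998], [0.077, -0.997, -0.008]]
force: [-0.4, 0.1, -0.4]
opening: 0.518
```

```bash
python3 rep.py 0|head -1;python3 - <<'E'
from h import *
im=snap('side','s25.png');cv2.imwrite('pics/s25c.png',cv2.resize(im[60:400,200:420,::-1],None,fx=1.75,fy=1.75))
im=snap('top','t25.png');im=im[130:300,130:480,::-1];cv2.imwrite('pics/t25c.png',cv2.resize(im,None,fx=2.2,fy=2.2))
snap('wrist','w25.png')
spotter
imaging.capture('side')
for r in spotter.cut_out('brown_vial','side')[:2]: print(r['score'],r['rect'])
E
```

```text
22.8 p [ 0.4756 -0.2302  0.228 ] yaw 4.0 F [-0.4  0.1 -0.4] M [-0.12  0.08  0.03] open 45.0 q [-39.5  21.5  99.    3.3  56.  -45.2]
0.7 [324.6, 349.1, 11.3, 27.6]
```

View pics/s25c.png

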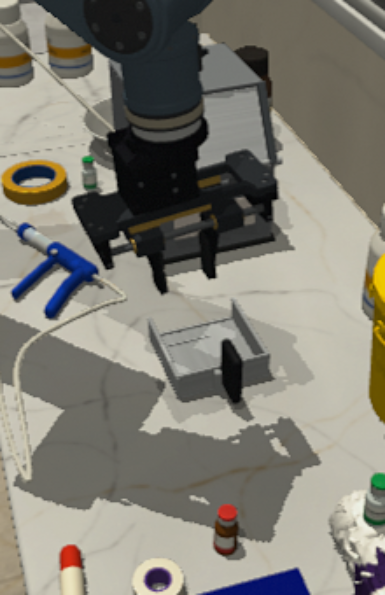

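View pics/t25c.png

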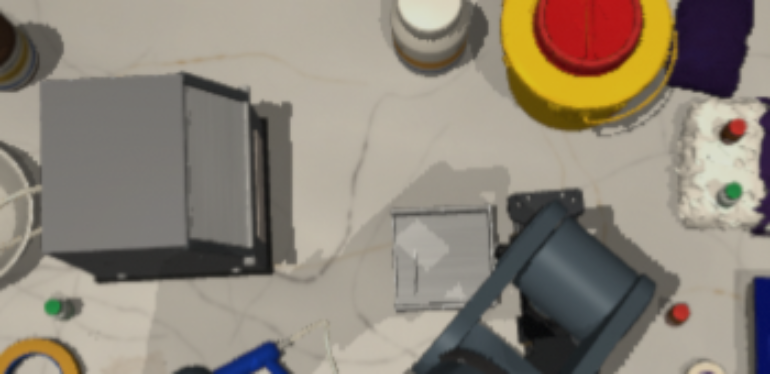

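View pics/w25.png

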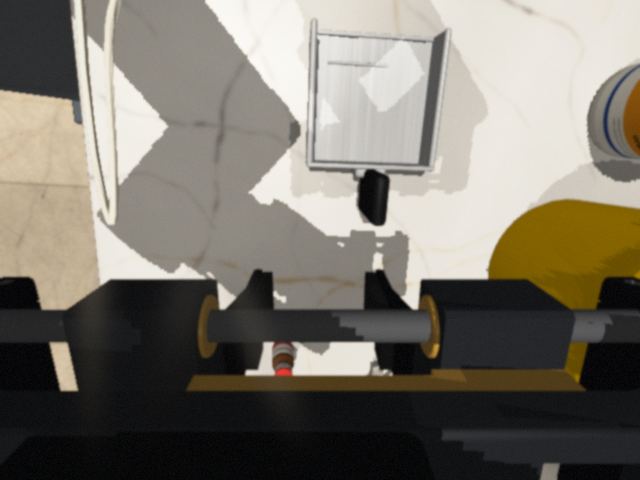

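```bash
python3 -c "
from rig import job
print(job.hand_in())"
```

```text
the job is handed in; nothing more can be done
None
```

I tipped both bottles into the hopper, drew the tray out, set it down empty and upright on the worktop, and handed the job in at about 23 s of the 64 s allowed.

**How the tipping was done:** the moves cannot tilt the tool. With the tray wedging the flap open, I raised its rear side walls against the throat's upper edge. That made the tray turn nose-down in the grip, to an estimated 35 degrees. To level it again, I pressed its front edge on the worktop.

**Last checks:**
- **Tray:** the side, top and wrist pictures show it flat, upright and empty. The gripper is open and clear of it, with no contact force.
- **Flap:** it looks shut in the top view, as at the start. I had no reading of its joint angle.
- **Vial:** it stands upright, and its detected box in the side picture is within about 4 pixels of where it was at the start.
- **Bottles:** I did not see them inside the hopper. I infer they went in because the tray came out empty and none lies outside. The force readings during tipping were too mixed with the flap's push to confirm it by weight.

The wrist force stayed below about 20 N in every reading I took, against the 120 N limit. The plate also slid about 8 to 10 mm in the fingers while tipping, which did no harm.

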